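Put vials and stoppers away in the dry box

ROBOT

A 7-joint arm with a two-finger parallel gripper is mounted at the origin on a cart in front of the work surface, level with it; the furniture and walls round the work are solid. World frame = base frame: x ahead of the robot, y to its left, z up, the work surface at z = 0. Lengths are in m, angles in rad, forces in N, time in s.
With the tool pointing down it reaches from about 0.4 to 0.85 m from the base axis. Payload 4.5 kg.
Tool frame: the origin (TCP) lies at the very end of the fingers, on their centre line; the grasp point (between the pads) lies 19 mm behind it (r.grip_depth is the z of the grasp point in the tool frame, in m); z points along the fingers, y is the line along which they close (so a half turn about z gives the same grasp; the last joint's range is limited). The gripper opens to 88 mm and grips with 3 to 60 N. Pads are 18 mm wide; open, the fingers measure 123 mm over their backs; the gripper's body (75 mm by 187 mm) begins 45 mm behind the grasp point.
Start: joints at [1.273, 0.689, -0.195, 1.565, 0.157, 0.902, -0.215], TCP at [0.204, -0.591, 0.239] pointing down, gripper open.
Joint ranges: [-3.01, 3.01], [-0.46, 2.08], [-1.47, 1.51], [0.13, 2.56], [-1, 4.14], [0.04, 2.09], [-2.66, 2.66]. Speed limits (rad/s): [2.57, 2.57, 3.14, 3.14, 3.14, 3.14, 3.14].

INTERFACE

Orientations are given as a unit quaternion [x, y, z, w].
In Python, from plant import r gives the robot as it stands.
- The arm moves only by the tool steer_hand, called after "Call:" by a JSON object that holds its "method" and its "body", one argument or row to a line. Schema: {"type":"object","properties":{"motion":{"type":"string"},"force":{"type":"number"},"only":{"type":"string"},"quiet":{"type":"boolean"},"lines":{"type":"string"}},"required":["motion"],"additionalProperties":false}. motion is a string of 1 to 10 rows, parted by semicolons, with the numbers parted by commas; each row has 7 numbers: the opening from 0.0 (shut) to 1.0 (fully open), then dx, dy, dz in units of 25 mm, then a rotation vector rx, ry, rz in units of 0.2 rad; each row is the pose to reach, as a shift and turn from the pose commanded when the call began, along the tool's axes at that moment; what a row does not reach only later rows make up. A row lasts 1/10 s, in which the tool goes at most 0.05 m and 0.15 rad, less where a joint would pass 70% of its speed; a pose out of reach is approached as far as the arm can. The fingers move at their own pace and stop on an object; force is the grip in N (left out, the last holds). Time passes only in rows, so rows that do not move let the fingers close. The tool returns the time, the measured TCP pose, the force, the opening and the grip force at its end. only (a regular expression) keeps the lines of the reply that match it, lines (a string "A,B") keeps lines A to B, and quiet returns only ok. Input that does not fit is refused with a message, and nothing moves.
- r.get_state(): the state, without advancing time (a new reading comes with each control period).
- r.snapshot(name): name is "scene" or "top"; returns the picture (480x640x3 uint8, red, green, blue); there is no depth.
- r.camera_params(name): a dict with "fx", "fy", "cx", "cy" (pixels), "rvec" (rotation vector, rad) and "tvec" (3), from world to camera coordinates, as OpenCV has them. Camera axes: x right, y down, z forward; pixel columns grow to the right and rows downward; lengths in m; the calibration is good to about 2 mm. A picture is of the moment at which its call begins. camera_params takes no time and is no camera call.
- r.finish_job(): hands the job in; it is judged then, once.
The state is a dict: "clock": time; "q": joint angles; "qd": joint speeds; "joint_torque": joint torques, N m; "tool_pos": TCP position; "eef_rot": TCP orientation; "contact_force": force on the tool from outside, world axes, zero at the start; "moment": the same for the moment, N m; "opening": opening from 0.0 (shut) to 1.0 (fully open); "finger_force": force on a finger pad.
Only numpy, scipy, OpenCV 4.12 (cv2) and the standard library are available. Lean on these libraries where they do the work, as an engineer would, in place of code of your own. Each camera call takes 0.05 s, during which the arm holds its last target. There are 200 camera calls.

TASK

Clear away whatever was left lying on the lid of the white dry box and lay it flat on the worktop; then open the lid wide and put away the vials and stoppers that stand in front of the water bath, upright: every small glass vial in the blue tray, every red rubber stopper in the yellow tray. Then shut the lid fully, and leave the other things on the bench where they are.

Things in the scene. Friction and masses are not known exactly. Their poses are not given: they have to be found in the camera images.
- drybox: white dry box, an open tub 150 mm (its x) by 250 mm (its y) and 72 mm high with 5 mm walls and floor, fixed to the worktop; origin under its centre, on the worktop; its -x side is the front, towards the robot, with a round humidity dial.
- lid (a joint): hinge angle of the box's clear lid, rad: 0 shut, grows as the front of the lid rises, stop at 1.85. The hinge is stiff: the lid stays where it is left, and takes 1 to 3 N at the bar to move. The lid is a flat plate 6 mm thick, 156 by 256 mm; shut, its top lies 78 mm above the worktop
- lid_bar (a point): middle of the steel pull bar at the front edge of the lid: a round bar 9 mm thick and 92 mm long, parallel to the box's y, carried by two arms 47 mm ahead of the box's front wall, with an open gap of about 40 mm between bar and lid edge. It lies 197 mm from the hinge line and 75 mm above the worktop when the lid is shut; moves with the lid, and turns freely in a grip across it
- lid_hinge (a point): middle of the hinge line of the lid, at the far top edge of the box, 72 mm above the worktop; the hinge axis is the box's y. The bar lies 3 mm above the line through the hinge along the lid (75 mm over the worktop when shut)
- tray_blue: blue tray that lies fixed in one half of the dry box (left or right, it varies): 134 mm (its x) by 116 mm (its y), 22 mm high, walls and floor 3 mm; origin under its centre, 5 mm above the worktop, axes parallel to the box's. For the vials. The vials farther back on the bench, beside the hotplate and the bath, are fixed and not meant
- tray_yellow: yellow tray that lies fixed in the other half of the dry box, of the same size as the blue one (134 x 116 x 22 mm, walls and floor 3 mm); origin under its centre, 5 mm above the worktop. For the stoppers. Fixed near the box: water bath, 0.2 m tall, left and behind (x over 0.57, y 0.12 to 0.33: go round its front); instrument case, right (x over 0.47, y under -0.27)
- meter: grey hand-held meter with buttons, 58 mm (its x) by 128 mm (its y) by 28 mm high, left lying on the lid; origin at the centre of its underside. Absent in some starts. The bench in front of the instrument case, right of the box (x 0.36 to 0.44, y -0.20 to -0.40), is clear
- cuvette_box: red and white carton, 56 mm (its x) by 88 mm (its y) by 24 mm high, left lying on the lid; origin at the centre of its underside. Absent in some starts; at least one of meter and carton is there
- vial_a: glass sample vial, 22 mm diameter, 50 mm tall, straight-sided up to 42 mm and capped above, black screw cap and amber contents, standing on the worktop in front of the water bath (left of the box); origin at the centre of its foot, z up the vial. It tips over easily. Absent in some starts.
- vial_b: glass sample vial, 22 mm diameter, 50 mm tall, straight-sided up to 42 mm and capped above, dark blue screw cap and yellowish contents, standing on the worktop in front of the water bath (left of the box); origin at the centre of its foot, z up the vial. It tips over easily. Absent in some starts.
- vial_c: glass sample vial, 22 mm diameter, 50 mm tall, straight-sided up to 42 mm and capped above, black screw cap and bluish contents, standing on the worktop in front of the water bath (left of the box); origin at the centre of its foot, z up the vial. It tips over easily. Absent in some starts.
- stopper_a: red rubber stopper, 27 mm tall, standing on the worktop in front of the water bath (left of the box) with its wide end up, 32 mm across (grip it as a solid 32 mm cylinder); origin at the centre of its foot, z up. Absent in some starts.
- stopper_b: red rubber stopper, 27 mm tall, standing on the worktop in front of the water bath (left of the box) with its wide end up, 32 mm across (grip it as a solid 32 mm cylinder); origin at the centre of its foot, z up. Absent in some starts.
- stopper_c: red rubber stopper, 27 mm tall, standing on the worktop in front of the water bath (left of the box) with its wide end up, 32 mm across (grip it as a solid 32 mm cylinder); origin at the centre of its foot, z up. Absent in some starts.
- tape_roll: roll of cream labelling tape lying flat, 82 mm across, 20 mm high; to be left alone; origin at the centre of its underside
- marker: white felt marker with a blue cap, lying, 124 mm long (its y), 12 mm thick; to be left alone; origin on its underside
- beaker_250: empty glass beaker, 75 mm wide, 94 mm tall; to be left alone; origin at the centre of its foot
- wash_bottle: wash bottle with a red nozzle, 68 mm wide, 196 mm tall, in front of the grinder; to be left alone; origin at the centre of its foot

How it is judged:
By the outcome, as a careful person would: the job done as asked, in the order asked, and still so for the second after the job is handed in, with the robot touching nothing.
Of meter, cuvette_box only 1 to 2 are there at a start; the rules pass over those that are not, and their reading is None.
Of vial_a, vial_b, vial_c only 2 to 3 are there at a start; the rules pass over those that are not, and their reading is None.
Of stopper_a, stopper_b, stopper_c only 2 to 3 are there at a start; the rules pass over those that are not, and their reading is None.
At some moment in a run one of stopper_a, stopper_b, stopper_c may be knocked a few centimetres aside while the robot is not near it.
It also fails if it takes over 210 s, if anything falls off the work surface, if the arm or the gripper's body presses on something with over 40 N, if the wrist force passes 120 N, or if a joint passes its speed limit or range.

## Working session

There is one attempt and no reset: what is moved stays moved. The work goes in short steps, Python scripts to look and compute and a tool call to move; the robot and the scene stay as the last step left them, time stands still between calls to the robot, and variables do not carry over. Pictures are saved under pics/ and viewed, at most 14 in all, crops included, and the job is handed in when it is done.

```bash
ls; mkdir -p pics
```

Run:
```python
from plant import r
import cv2
for n in("scene","top"):
    im=r.snapshot(n);cv2.imwrite(f"pics/{n}0.png",im[:,:,::-1]);print(n,r.camera_params(n))
s=r.get_state();print(s, r.grip_depth)
```

```text
pics
plant.py
scene {'fx': 502.9330894614906, 'fy': 502.9330894614906, 'cx': 320.2699115557336, 'cy': 241.16177404942863, 'rvec': array([ 0.70494499, -2.28951721,  1.45782969]), 'tvec': array([0.54692188, 0.1321547 , 0.9854551 ])}
top {'fx': 605.6390222773579, 'fy': 605.6390222773579, 'cx': 321.1828689058822, 'cy': 232.76624307939704, 'rvec': array([ 2.22108195, -2.16595566,  0.04740953]), 'tvec': array([0.18812156, 0.54717777, 1.60305904])}
{'clock': 0.1, 'q': array([ 1.27282687,  0.6898852 , -0.19449437,  1.56621803,  0.15732492,
        0.90250472, -0.21510053]), 'qd': array([ 0.00106522, -0.00371712, -0.00036591, -0.0023976 ,  0.00142984,
       -0.00111132, -0.00083426]), 'joint_torque': array([-2.89738950e-03, -5.28502572e+01, -1.27155785e+00, -1.53837794e+01,
       -5.26060956e-02,  1.96351779e-03,  5.77904325e-05]), 'tool_pos': array([ 0.20333109, -0.59041212,  0.23800476]), 'eef_rot': array([ 9.86266654e-01,  1.65158795e-01, -2.10172092e-04, -7.84386225e-04]), 'contact_force': array([-0.21822799, -0.14658868, -1.20748441]), 'moment': array([-0.00091218,  0.0561426 ,  0.04637091]), 'finger_force': 0.0, 'opening': 0.9984479461416471} -0.0187
```
View pics/scene0.png

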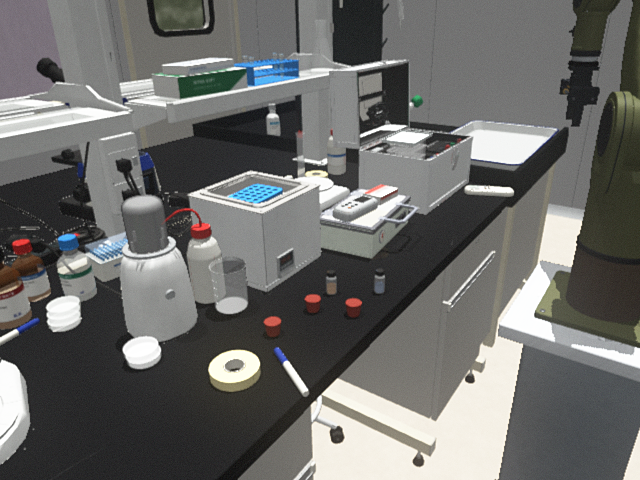

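View pics/top0.png

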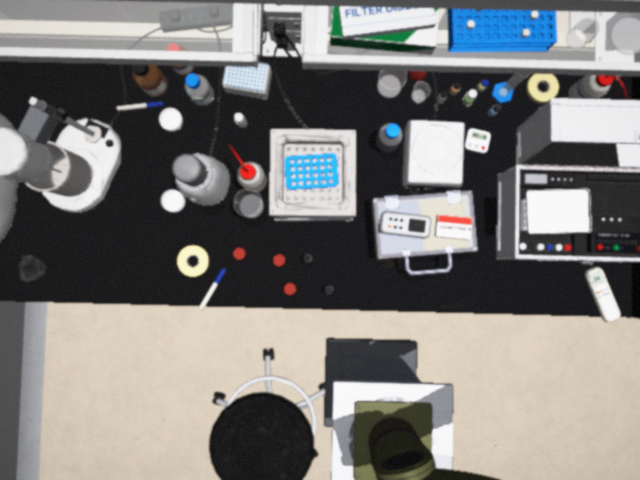

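The scene and top views show the meter at about (405,224) and the carton at (453,227) on the lid, with the lid bar at about (428,268). There are three stoppers at (239,254), (279,260), (290,289) and two vials at (308,258), (329,289). Next I'll measure them.

Create h.py:
```python
import numpy as np, cv2
from plant import r
from scipy.spatial.transform import Rotation as R
def cast(n,uv,z):
    c=r.camera_params(n);Rm=cv2.Rodrigues(c["rvec"])[0];o=-Rm.T@c["tvec"]
    d=Rm.T@np.array([(uv[0]-c["cx"])/c["fx"],(uv[1]-c["cy"])/c["fy"],1]);return o+d*(z-o[2])/d[2]
def proj(n,p):
    c=r.camera_params(n);K=np.array([[c["fx"],0,c["cx"]],[0,c["fy"],c["cy"]],[0,0,1]])
    return cv2.projectPoints(np.array([p],float),c["rvec"],c["tvec"],K,None)[0].ravel()
def blobs(im,lo,hi,amin=15):
    h=cv2.cvtColor(im,cv2.COLOR_RGB2HSV);m=cv2.inRange(h,lo,hi)
    n,l,s,c=cv2.connectedComponentsWithStats(m)
    return [(c[i],s[i]) for i in range(1,n) if s[i][4]>=amin]
def tool(p=None):
    "displacement to world point p in tool axes"
    s=r.get_state();Rt=R.from_quat(s["eef_rot"])
    e=Rt.as_euler('xyz');print("t",round(s["clock"],2),"pos",s["tool_pos"].round(4),"zaxis",Rt.as_matrix()[:,2].round(3),"yaxis",Rt.as_matrix()[:,1].round(3),"F",s["contact_force"].round(1),"op",round(s["opening"],3))
    if p is not None: print("d tool",(Rt.inv().apply(np.array(p)-s["tool_pos"])).round(4))
```

Run:
```python
from h import *
im=cv2.imread("pics/top0.png")[:,:,::-1].copy()
# red stoppers
h=cv2.cvtColor(im,cv2.COLOR_RGB2HSV)
m=cv2.inRange(h,(0,120,60),(8,255,255))|cv2.inRange(h,(172,120,60),(180,255,255))
n,l,s,c=cv2.connectedComponentsWithStats(m)
for i in range(1,n):
    if s[i][4]>15: print("red",c[i].round(1),s[i],cast("top",c[i],0.027).round(4))
si=cv2.imread("pics/scene0.png")[:,:,::-1].copy()
h=cv2.cvtColor(si,cv2.COLOR_RGB2HSV)
m=cv2.inRange(h,(0,120,60),(8,255,255))|cv2.inRange(h,(172,120,60),(180,255,255))
n,l,s,c=cv2.connectedComponentsWithStats(m)
for i in range(1,n):
    if s[i][4]>15: print("sred",c[i].round(1),s[i],cast("scene",c[i],0.0135).round(4))
for uv in [(308,258),(329,289)]: print("vial",cast("top",uv,.05).round(4))
for uv in [(374,197),(471,192),(477,249),(379,258)]: print("lid corner",cast("top",uv,.078).round(4))
for uv in [(412,272),(447,270)]: print("bar",cast("top",uv,.077).round(4))
a=cv2.resize(im[180:310,220:490][:,:,::-1],None,fx=2.9,fy=2.9,interpolation=cv2.INTER_CUBIC)
cv2.imwrite("pics/c1.png",a);print(a.shape)
```

```text
red [417.7  75.1] [409  72  18   9 116] [ 0.9711 -0.0461  0.027 ]
red [610.9  81.6] [596  75  32  24 255] [ 0.9655 -0.5626  0.027 ]
red [243.4 165.6] [229 144  27  35 298] [0.7155 0.4134 0.027 ]
red [454.3 219.4] [438 216  33   8 182] [ 0.5858 -0.1497  0.027 ]
red [567.5 247.1] [564 243   8   9  56] [ 0.5199 -0.4493  0.027 ]
red [599.5 246.4] [596 243   8   8  51] [ 0.5239 -0.5334  0.027 ]
red [638.2 247.9] [637 245   3   7  16] [ 0.5227 -0.6352  0.027 ]
red [238.7 253.3] [232 247  14  14 156] [0.4818 0.4185 0.027 ]
red [278.6 259.7] [272 253  14  14 155] [0.4674 0.3125 0.027 ]
red [289.4 288.5] [283 282  14  14 152] [0.3924 0.2818 0.027 ]
sred [374.2 188.5] [366 185  18   8  31] [ 0.7089 -0.3665  0.0135]
sred [194.8 225.2] [165 208  46  31 385] [0.97   0.1611 0.0135]
sred [ 21.5 246.2] [ 11 239  22  16 268] [1.2367 0.4929 0.0135]
sred [ 13.8 290.9] [  0 284  23  15  78] [1.0233 0.6164 0.0135]
sred [312.4 302.3] [304 294  17  19 244] [0.4709 0.3078 0.0135]
sred [353.1 306.4] [345 298  17  19 247] [0.3958 0.2763 0.0135]
sred [272.3 325.4] [263 316  18  21 282] [0.4858 0.414  0.0135]
vial [0.4739 0.2342 0.05  ]
vial [0.3948 0.1776 0.05  ]
lid corner [0.6345 0.068  0.078 ]
lid corner [ 0.6536 -0.1808  0.078 ]
lid corner [ 0.5075 -0.198   0.078 ]
lid corner [0.4782 0.0519 0.078 ]
bar [ 0.4446 -0.0332  0.077 ]
bar [ 0.452  -0.1224  0.077 ]
(377, 783, 3)
```

View pics/c1.png

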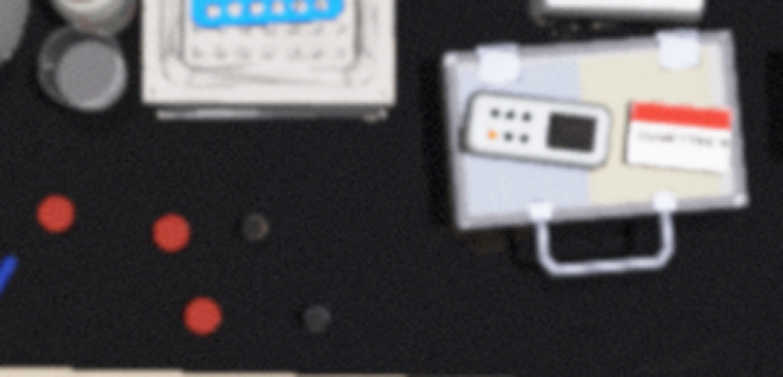

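The crop shows the tray seen through the lid as blue on the left and yellow on the right. The meter corners are at (472,93)-(606,168), the carton corners at (632,102)-(726,170), and the vial caps at (255,227) and (317,319).

Run:
```python
from h import *
f=lambda c,z:cast("top",(c[0]/2.9+220-.33,c[1]/2.9+180-.33),z)
def q(name,cs,z):
    P=np.array([f(c,z) for c in cs]);e1=P[1]-P[0];e2=P[3]-P[0]
    y=-(P[1]+P[2]-P[0]-P[3])/2; x=(P[0]+P[1]-P[2]-P[3])/2
    print(name,P.mean(0).round(4),"size x,y",np.linalg.norm(x).round(4),np.linalg.norm(y).round(4),"yaw x",np.arctan2(x[1],x[0]).round(3),"yaw y",np.arctan2(-y[0],y[1]).round(3))
q("lid",[(445,55),(730,33),(745,205),(460,228)],.078)
q("meter",[(472,93),(610,105),(606,168),(467,157)],.106)
q("carton",[(632,102),(732,107),(726,170),(628,165)],.102)
a=f((540,268),.075);b=f((671,262),.075);print("bar",a,b,(a+b)/2)
for n,c,z in [("vA",(255,227),.05),("vC",(317,319),.05)]: print(n,f(c,z).round(4))
tool((0.53,-.05,.2))
print("scene vial pts:")
for p in [(.474,.234,.05),(.395,.178,.05),(.474,.234,0),(.395,.178,0)]: print(proj("scene",p).round(1))
```

```text
lid [ 0.567  -0.0637  0.078 ] size x,y 0.1532 0.2526 yaw x 0.103 yaw y 0.104
meter [ 0.5633 -0.0103  0.106 ] size x,y 0.0554 0.1205 yaw x -0.052 yaw y -0.058
carton [ 0.562  -0.1333  0.102 ] size x,y 0.0551 0.0861 yaw x -0.064 yaw y -0.026
bar [ 0.44399967 -0.01779228  0.075     ] [ 0.4522079  -0.13314223  0.075     ] [ 0.44810379 -0.07546726  0.075     ]
vA [0.474  0.2353 0.05  ]
vC [0.393  0.1776 0.05  ]
t 0.1 pos [ 0.2033 -0.5904  0.238 ] zaxis [-0.001  0.001 -1.   ] yaxis [ 0.326 -0.945 -0.002] F [-0.2 -0.1 -1.2] op 0.998
d tool [ 0.4849 -0.4044  0.0386]
scene vial pts:
[331.6 270.9]
[378.4 270.1]
[331.8 291.9]
[377.7 291. ]
```

Careful with the scale: shifts go in units of 25 mm and turns go in units of 0.2 rad. That gives: -0.32 m is -12.8, 0.269 m is 10.76, -1.183 rad is -5.915.

Call:
{"method": "steer_hand", "body": {
  "motion": "1,5.6,-6.4,-2,0,0,-3;1,5.6,-6.4,-2,0,0,-3;1,5.6,-6.4,-2,0,0,-3;1,5.6,-6.4,-2,0,0,-3;1,10.76,-12.8,-2,0,0,-5.915;1,10.76,-12.8,-2,0,0,-5.915;1,10.76,-12.8,-2,0,0,-5.915;1,10.76,-12.8,-2,0,0,-5.915;1,10.76,-12.8,-2,0,0,-5.915;1,10.76,-12.8,-2,0,0,-5.915",
  "force": 20
}}

```text
clock: 1.1
tool_pos: [0.3549, -0.1974, 0.289]
eef_rot: [0.724, 0.69, 0.001, 0.0]
contact_force: [-0.1, -0.6, -0.3]
opening: 1.0
finger_force: 0.0
```

```bash
python3 -c "
from h import *
tool((.5633,-.0103,.15))"
```

```text
t 1.1 pos [ 0.3549 -0.1974  0.289 ] zaxis [ 0.001  0.001 -1.   ] yaxis [ 0.999 -0.049  0.001] F [-0.1 -0.6 -0.3] op 1.0
d tool [0.1969 0.1989 0.1394]
```

Call:
{"method": "steer_hand", "body": {
  "motion": "1,7.88,7.96,2,0,0,0;1,7.88,7.96,2,0,0,0;1,7.88,7.96,2,0,0,0;1,7.88,7.96,2,0,0,0;1,7.88,7.96,2,0,0,0;1,7.88,7.96,2,0,0,0;1,7.88,7.96,5.6,0,0,0;1,7.88,7.96,5.6,0,0,0;1,7.88,7.96,5.6,0,0,0"
}}

```text
clock: 2.0
tool_pos: [0.5595, -0.0177, 0.1437]
eef_rot: [0.727, 0.687, -0.005, -0.003]
contact_force: [-2.0, 0.1, -0.2]
opening: 0.996
finger_force: 0.0
```

```bash
python3 -c "
from h import *
tool((.5633,-.0103,.084))
cv2.imwrite('pics/s1.png',r.snapshot('scene')[150:330,250:490,::-1])"
```

```text
t 2.0 pos [ 0.5595 -0.0177  0.1437] zaxis [-0.011 -0.003 -1.   ] yaxis [ 0.998 -0.057 -0.011] F [-2.   0.1 -0.2] op 0.996
d tool [0.0078 0.004  0.0596]
```

View pics/s1.png

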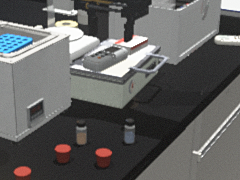

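The crop shows the gripper straddling the meter, so I'll go down and grip.

Call:
{"method": "steer_hand", "body": {
  "motion": "1,0,0,0,0,0,0;1,0,0,0,0,0,0;1,0,0,1.4,0,0,0;1,0,0,2.2,0,0,0;1,0,0,2.6,0,0,0;1,0,0,2.6,0,0,0;0,0,0,2.6,0,0,0;0,0,0,2.6,0,0,0;0,0,0,2.6,0,0,0;0,0,0,2.6,0,0,0",
  "force": 20
}}

```text
clock: 3.05
tool_pos: [0.5646, -0.0151, 0.0846]
eef_rot: [0.727, 0.687, 0.001, 0.001]
contact_force: [1.8, 0.5, 1.2]
opening: 0.662
finger_force: 1.2
```

Call:
{"method": "steer_hand", "body": {
  "motion": "0,0,0,0,0,0,0;0,0,0,0,0,0,0;0,0,0,0,0,0,0;0,0,0,-1.2,0,0,0;0,0,0,-3.2,0,0,0;0,0,0,-4,0,0,0;0,0,0,-4,0,0,0"
}}

```text
clock: 3.75
tool_pos: [0.5647, -0.015, 0.1861]
eef_rot: [0.727, 0.687, 0.002, 0.001]
contact_force: [-0.3, 0.4, -2.6]
opening: 0.655
finger_force: 19.9
```

```bash
python3 -c "
from h import *
tool((.395,-.225,.1))"
```

```text
t 3.75 pos [ 0.5647 -0.015   0.1861] zaxis [ 0.005  0.    -1.   ] yaxis [ 0.998 -0.056  0.005] F [-0.3  0.4 -2.6] op 0.655
d tool [-0.2193 -0.158   0.0853]
```

Converted, -0.219 m is -8.76, -0.2 m is -8.

Call:
{"method": "steer_hand", "body": {
  "motion": "0,-1.6,-1.2,0,0,0,0;0,-3.2,-2.4,0,0,0,0;0,-4.8,-3.6,0,0,0,0;0,-6.4,-4.8,0,0,0,0;0,-8,-6,0,0,0,0;0,-8.76,-6.32,0,0,0,0;0,-8.76,-6.32,1.6,0,0,0;0,-8.76,-6.32,3.2,0,0,0;0,-8.76,-6.32,4.8,0,0,0;0,-8.76,-6.32,5.6,0,0,0"
}}

```text
clock: 4.75
tool_pos: [0.3907, -0.2239, 0.0401]
eef_rot: [0.726, 0.687, -0.001, -0.003]
contact_force: [0.7, -0.1, -1.6]
opening: 0.653
finger_force: 19.9
```

Call:
{"method": "steer_hand", "body": {
  "motion": "0,0,0,0,0,0,0;0,0,0,0,0,0,0;0,0,0,0.8,0,0,0;0,0,0,1.2,0,0,0;0,0,0,1.44,0,0,0;0,0,0,1.52,0,0,0;0,0,0,1.52,0,0,0"
}}

```text
clock: 5.45
tool_pos: [0.3944, -0.2256, 0.0068]
eef_rot: [0.726, 0.687, 0.0, 0.002]
contact_force: [0.1, 0.1, -1.7]
opening: 0.656
finger_force: 19.9
```

```bash
python3 -c "
from h import *
tool((.395,-.225,.0075))"
```

```text
t 5.45 pos [ 0.3944 -0.2256  0.0068] zaxis [ 0.003 -0.002 -1.   ] yaxis [ 0.998 -0.055  0.003] F [ 0.1  0.1 -1.7] op 0.656
d tool [ 0.0006  0.0005 -0.0007]
```

Converted, -0.15 m is -6, -0.12 m is -4.8.

Call:
{"method": "steer_hand", "body": {
  "motion": "0,0,0,0.04,0,0,0;0,0,0,0.04,0,0,0;0.85,0,0,0.04,0,0,0;0.85,0,0,0.04,0,0,0;0.85,0,0,0.04,0,0,0;1,0,0,-1.2,0,0,0;1,0,0,-3.2,0,0,0;1,0,0,-4.8,0,0,0;1,0,0,-6,0,0,0;1,0,0,-6,0,0,0"
}}

```text
clock: 6.45
tool_pos: [0.3954, -0.2253, 0.16]
eef_rot: [0.727, 0.687, 0.002, 0.003]
contact_force: [0.7, -0.2, -0.6]
opening: 1.002
finger_force: 0.0
```

```bash
python3 -c "
from h import *
tool((.562,-.1333,.15))
cv2.imwrite('pics/x.png',r.snapshot('scene')[150:330,250:490,::-1])"
```

```text
t 6.45 pos [ 0.3954 -0.2253  0.16  ] zaxis [ 0.007 -0.002 -1.   ] yaxis [ 0.998 -0.057  0.007] F [ 0.7 -0.2 -0.6] op 1.002
d tool [0.1013 0.1611 0.011 ]
```

Converted, 0.073 m is 2.92, 0.161 m is 6.44, 0.01 rad is 0.05.

Call:
{"method": "steer_hand", "body": {
  "motion": "1,1,1.6,0,0,0,0;1,2,3.2,0,0,0,0;1,3,4.8,0,0,0,0;1,4.04,6.44,0,0,0,0.05;1,4.04,6.44,0,0,0,0.05;1,4.04,6.44,0,0,0,0;1,4.04,6.44,1.2,0,0,0;1,4.04,6.44,2.4,0,0,0;1,4.04,6.44,2.92,0,0,0;1,4.04,6.44,2.92,0,0,0"
}}

```text
clock: 7.5
tool_pos: [0.5574, -0.1345, 0.0809]
eef_rot: [0.727, 0.687, -0.002, -0.001]
contact_force: [0.7, -0.9, -0.5]
opening: 1.003
finger_force: 0.0
```

Call:
{"method": "steer_hand", "body": {
  "motion": "0,0,0,0,0,0,0;0,0,0,0,0,0,0;0,0,0,0,0,0,0;0,0,0,0,0,0,0;0,0,0,0,0,0,0;0,0,0,0,0,0,0;0,0,0,0,0,0,0;0,0,0,-1.2,0,0,0;0,0,0,-3.2,0,0,0;0,0,0,-4,0,0,0",
  "force": 12
}}

```text
clock: 8.5
tool_pos: [0.5611, -0.1326, 0.1859]
eef_rot: [0.726, 0.687, 0.002, 0.001]
contact_force: [0.9, 0.6, -0.1]
opening: 0.632
finger_force: 12.0
```

```bash
python3 -c "
from h import *
tool((.405,-.37,.18))"
```

```text
t 8.5 pos [ 0.5611 -0.1326  0.1859] zaxis [ 0.004  0.    -1.   ] yaxis [ 0.998 -0.056  0.004] F [ 0.9  0.6 -0.1] op 0.632
d tool [-0.2458 -0.1427  0.0052]
```

Call:
{"method": "steer_hand", "body": {
  "motion": "0,0,-1.6,0,0,0,0.75;0,0,-3.2,0,0,0,1.5;0,0,-4.8,0,0,0,2.25;0,0,-5.72,0,0,0,3;0,0,-5.72,0,0,0,3.75;0,0,-5.72,0,0,0,4.5;0,0,-5.72,0,0,0,5.25;0,0,-5.72,0,0,0,6;0,0,-5.72,0,0,0,6.75;0,0,-5.72,0,0,0,7.5"
}}

```text
clock: 9.5
tool_pos: [0.4166, -0.125, 0.1825]
eef_rot: [1.0, 0.004, -0.0, -0.0]
contact_force: [-0.2, 0.1, -1.8]
opening: 0.635
finger_force: 12.0
```

```bash
python3 -c "
from h import *
tool((.405,-.37,.186));print(r.get_state()['q'].round(2))"
```

```text
t 9.5 pos [ 0.4166 -0.125   0.1825] zaxis [-0.001  0.    -1.   ] yaxis [ 0.009 -1.    -0.   ] F [-0.2  0.1 -1.8] op 0.635
d tool [-0.0138  0.2449 -0.0035]
[ 0.35  0.56 -0.25  2.17  0.32  0.44 -1.71]
```

Call:
{"method": "steer_hand", "body": {
  "motion": "0,-0.4,1.6,0,0,0,0;0,-0.4,3.2,0,0,0,0;0,-0.4,4.8,0,0,0,0;0,-0.4,6.4,0,0,0,0;0,-0.4,8,0,0,0,0;0,-0.52,9.8,0,0,0,0;0,-0.52,9.8,1.6,0,0,0;0,-0.52,9.8,3.2,0,0,0;0,-0.52,9.8,4.8,0,0,0;0,-0.52,9.8,5.6,0,0,0"
}}

```text
clock: 10.5
tool_pos: [0.4057, -0.3689, 0.0394]
eef_rot: [1.0, 0.007, -0.002, -0.002]
contact_force: [-0.1, -0.6, -0.1]
opening: 0.635
finger_force: 12.0
```

Call:
{"method": "steer_hand", "body": {
  "motion": "0,0,0,0,0,0,0;0,0,0,0,0,0,0;0,0,0,0.8,0,0,0;0,0,0,1.2,0,0,0;0,0,0,1.4,0,0,0;0,0,0,1.48,0,0,0;0,0,0,1.48,0,0,0;0,0,0,1.48,0,0,0"
}}

```text
clock: 11.3
tool_pos: [0.408, -0.3706, 0.0063]
eef_rot: [1.0, 0.007, 0.0, 0.0]
contact_force: [0.0, -0.2, -0.2]
opening: 0.643
finger_force: 12.0
```

```bash
python3 -c "
from h import *
tool((.405,-.37,.0065));cv2.imwrite('pics/s2.png',cv2.resize(r.snapshot('top')[180:330,360:640,::-1],None,fx=2,fy=2))"
```

```text
t 11.3 pos [ 0.408  -0.3706  0.0063] zaxis [ 0.001 -0.001 -1.   ] yaxis [ 0.015 -1.     0.001] F [ 0.  -0.2 -0.2] op 0.643
d tool [-0.003  -0.0006 -0.0002]
```

View pics/s2.png

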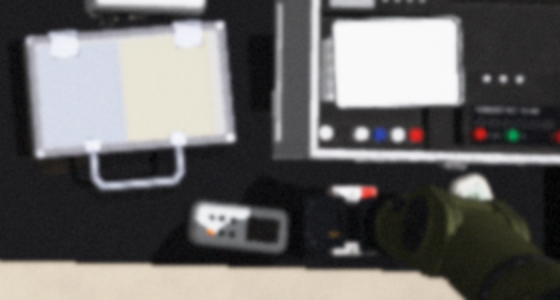

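The crop shows the meter lying flat at (238,227), the carton in the gripper at (350,220), and the lid clear with its bar at (138,184). I'll release the carton and go to the bar.

Converted, -0.17 m is -6.8, -0.12 m is -4.8.

Call:
{"method": "steer_hand", "body": {
  "motion": "0,0,0,0.04,0,0,0;0,0,0,0.04,0,0,0;0.8,0,0,0.04,0,0,0;0.8,0,0,0.04,0,0,0;0.8,0,0,0,0,0,0;0.8,0,0,-1.2,0,0,0;0.8,0,0,-3.2,0,0,0;0.8,0,0,-4.8,0,0,0;0.8,0,0,-6.8,0,0,0;0.8,0,0,-6.8,0,0,0"
}}

```text
clock: 12.35
tool_pos: [0.411, -0.3725, 0.1816]
eef_rot: [1.0, 0.007, 0.005, 0.004]
contact_force: [-0.1, -0.0, 1.1]
opening: 0.802
finger_force: 0.0
```

Call:
{"method": "steer_hand", "body": {
  "motion": "0.5,0,-2,0,0,0,0;0.5,0.4,-4,0,0,0,-0.75;0.5,0.8,-6,0,0,0,-1.5;0.35,1.2,-8,0,0,0,-2.25;0.35,1.6,-10,0,0,0,-3;0.35,1.6,-11.8,0,0,0,-3.75;0.35,1.6,-11.8,0,0,0,-4.5;0.35,1.6,-11.8,0,0,0,-5.25;0.35,1.6,-11.8,0,0,0,-6;0.35,1.6,-11.8,0,0,0,-6.75"
}}

```text
clock: 13.35
tool_pos: [0.4429, -0.0746, 0.1752]
eef_rot: [0.774, 0.633, -0.0, -0.0]
contact_force: [0.2, -0.2, 0.2]
opening: 0.353
finger_force: 0.0
```

Call:
{"method": "steer_hand", "body": {
  "motion": "0.35,0,0,0,0,0,-0.75;0.35,0,0,0,0,0,-1.53;0.35,0,0,0,0,0,-1.53;0.35,0,0,0,0,0,-1.53"
}}

```text
clock: 13.75
tool_pos: [0.443, -0.0748, 0.1753]
eef_rot: [0.672, 0.74, -0.0, -0.0]
contact_force: [-0.1, -1.2, -0.4]
opening: 0.352
finger_force: 0.0
```

Run:
```python
from h import *
tool((.448,-.0755,.059))
H=np.array([.197,-.003])
for a in [0,.2,.4,.6,.8,1,1.2,1.4,1.6,1.75]:
    x=-.197*np.cos(a)+.003*np.sin(a);z=.197*np.sin(a)+.003*np.cos(a)
    print(a,"dy %.3f dz %.3f"%(x+.197,-(z-.003)))
im=r.snapshot("top");cv2.imwrite("pics/t3.png",im[:,:,::-1])
im=r.snapshot("scene");cv2.imwrite("pics/s3.png",cv2.resize(im[150:350,250:520,::-1],None,fx=2.5,fy=2.5))
```

```text
t 13.75 pos [ 0.443  -0.0748  0.1753] zaxis [-0.001  0.    -1.   ] yaxis [ 0.995  0.096 -0.001] F [-0.1 -1.2 -0.4] op 0.352
d tool [-0.0012  0.005   0.1163]
0 dy 0.000 dz -0.000
0.2 dy 0.005 dz -0.039
0.4 dy 0.017 dz -0.076
0.6 dy 0.036 dz -0.111
0.8 dy 0.062 dz -0.140
1 dy 0.093 dz -0.164
1.2 dy 0.128 dz -0.182
1.4 dy 0.166 dz -0.192
1.6 dy 0.206 dz -0.194
1.75 dy 0.235 dz -0.190
```

View pics/s3.png

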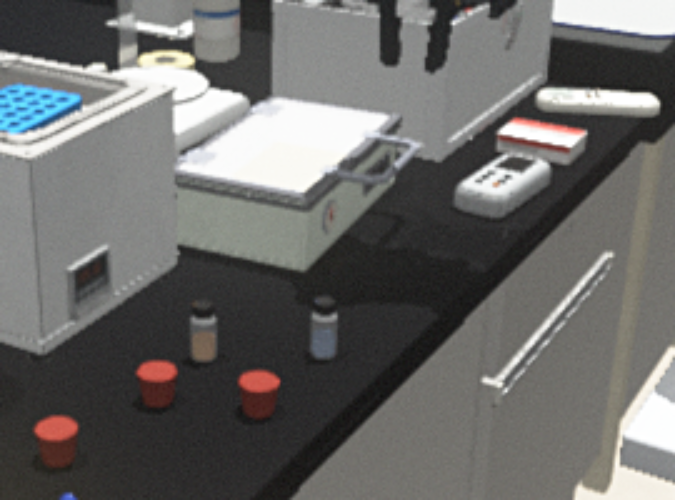

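The meter and carton both lie flat, at crop (500,185) and (540,140). The bar runs from (338,178) to (418,146), with the open fingers above it.

```bash
python3 -c "
from h import *
print(cast('scene',(250+378/2.5,150+162/2.5),.075).round(4))"
```

```text
[ 0.4667 -0.0671  0.075 ]
```

Call:
{"method": "steer_hand", "body": {
  "motion": "0.35,-0.04,0.16,1.2,0,0,0;0.35,-0.04,0.16,2.4,0,0,0;0.35,-0.04,0.16,3.6,0,0,0;0.35,-0.04,0.16,4.4,0,0,0;0.35,-0.04,0.16,4.64,0,0,0;0.35,-0.04,0.16,4.64,0,0,0;0,-0.04,0.16,4.64,0,0,0;0,-0.04,0.16,4.64,0,0,0;0,-0.04,0.16,4.64,0,0,0;0,-0.04,0.16,4.64,0,0,0",
  "force": 12
}}

```text
clock: 14.85
tool_pos: [0.4498, -0.0753, 0.0606]
eef_rot: [0.671, 0.741, 0.002, 0.002]
contact_force: [4.0, -0.5, 2.3]
opening: 0.099
finger_force: 12.0
```

```bash
python3 -c "
from h import *
tool()"
```

```text
t 14.85 pos [ 0.4498 -0.0753  0.0606] zaxis [ 0.005  0.001 -1.   ] yaxis [0.995 0.099 0.005] F [ 4.  -0.5  2.3] op 0.099
```

Call:
{"method": "steer_hand", "body": {
  "motion": "0,0,0.12,-0.8,0,0,0;0,0,0.28,-1.56,0,0,0;0,0,0.48,-2.32,0,0,0;0,0,0.76,-3.04,0,0,0;0,0,1.12,-3.76,0,0,0;0,0,1.52,-4.44,0,0,0;0,0,2,-5.04,0,0,0;0,0,2.56,-5.6,0,0,0;0,0,3.16,-6.12,0,0,0;0,0,3.8,-6.56,0,0,0"
}}

```text
clock: 15.85
tool_pos: [0.5362, -0.0662, 0.2241]
eef_rot: [0.671, 0.742, -0.005, -0.003]
contact_force: [-9.8, -0.2, 9.8]
opening: 0.093
finger_force: 12.0
```

```bash
python3 -c "
from h import *
tool((.448+.093,-.075+.0093,.059+.164))"
```

```text
t 15.85 pos [ 0.5362 -0.0662  0.2241] zaxis [-0.012 -0.003 -1.   ] yaxis [ 0.995  0.101 -0.012] F [-9.8 -0.2  9.8] op 0.093
d tool [-0.      0.0048  0.001 ]
```

Converted, 0.147 m is 5.88, 0.132 m is 5.28.

Call:
{"method": "steer_hand", "body": {
  "motion": "0,0,0.68,-0.4,0,0,0;0,0,1.4,-0.72,0,0,0;0,0,2.16,-0.96,0,0,0;0,0,2.92,-1.12,0,0,0;0,0,3.72,-1.2,0,0,0;0,0,4.52,-1.2,0,0,0;0,0,5.28,-1.12,0,0,0;0,0,5.88,-1,0,0,0;0,0,5.88,-1,0,0,0;0,0,5.88,-1,0,0,0"
}}

```text
clock: 16.85
tool_pos: [0.6885, -0.0499, 0.2494]
eef_rot: [0.671, 0.742, 0.001, -0.0]
contact_force: [1.3, 3.5, 3.1]
opening: 0.099
finger_force: 12.0
```

```bash
python3 -c "
from h import *
tool((.448+.241,-.075+.0241,.059+.189))"
```

```text
t 16.85 pos [ 0.6885 -0.0499  0.2494] zaxis [ 0.002  0.002 -1.   ] yaxis [0.995 0.101 0.002] F [1.3 3.5 3.1] op 0.099
d tool [-0.0011  0.0004  0.0014]
```

Converted, -0.24 m is -9.6, -0.1 m is -4.

Call:
{"method": "steer_hand", "body": {
  "motion": "0.3,0,0,0,0,0,0;0.3,0,0,0,0,0,0;0.35,0,0,-1.2,0,0,0;0.35,0,0,-2.4,0,0,0;0.35,0,-2,-2.4,0,0,0;0.5,0,-4,-2.4,0,0,0;0.5,0,-6,-2.4,0,0,0;0.5,0,-8,-2.4,0,0,0;0.6,0,-9.6,-2.4,0,0,0;0.6,0,-9.6,-2.4,0,0,0"
}}

```text
clock: 17.85
tool_pos: [0.4418, -0.0775, 0.3077]
eef_rot: [0.671, 0.741, -0.005, -0.001]
contact_force: [-0.3, -0.0, -0.5]
opening: 0.597
finger_force: 0.0
```

Run:
```python
from h import *
tool((.474,.235,.2))
t=r.snapshot("top");s=r.snapshot("scene")
cv2.imwrite("pics/t4.png",cv2.resize(t[140:320,220:500,::-1],None,fx=2.8,fy=2.8))
def red(im):
    h=cv2.cvtColor(im,cv2.COLOR_RGB2HSV)
    m=cv2.inRange(h,(0,120,60),(8,255,255))|cv2.inRange(h,(172,120,60),(180,255,255))
    n,l,st,c=cv2.connectedComponentsWithStats(m);return [c[i] for i in range(1,n) if 100<st[i][4]<400]
for c in red(t):
    p=cast("top",c,.027)
    if p[0]<.56: print("top",p.round(4))
for c in red(s):
    p=cast("scene",c,.0135)
    if p[0]<.56: print("scene",p.round(4))
```

```text
t 17.85 pos [ 0.4418 -0.0775  0.3077] zaxis [-0.009 -0.006 -1.   ] yaxis [ 0.995  0.099 -0.009] F [-0.3 -0.  -0.5] op 0.597
d tool [0.3083 0.064  0.1056]
top [0.4819 0.4184 0.027 ]
top [0.4675 0.3124 0.027 ]
top [ 0.4044 -0.3884  0.027 ]
top [0.3924 0.2818 0.027 ]
scene [0.4707 0.3076 0.0135]
scene [0.3956 0.2762 0.0135]
scene [0.4858 0.4139 0.0135]
```

View pics/t4.png

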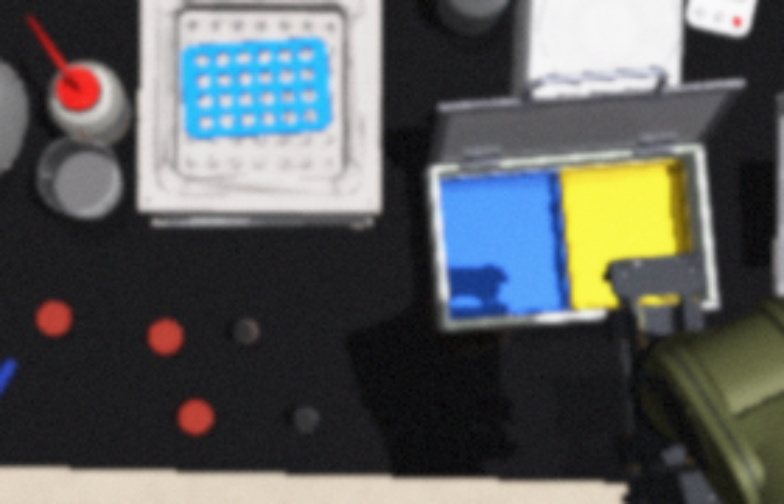

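The top crop shows the lid open and leaning back, with the blue tray at left (505,245) and the yellow tray at right (630,235). The stoppers have not moved.

Converted, 0.308 m is 12.32, 0.27 m is 10.8, -1.5 rad is -7.5.

Call:
{"method": "steer_hand", "body": {
  "motion": "0.6,1.6,0,0,0,0,-0.75;0.6,3.2,0,0,0,0,-1.5;0.6,4.8,0,0,0,0,-2.25;0.6,6.4,0,0,0,0,-3;0.6,8,0.8,0,0,0,-3.75;0.6,9.6,1.2,0,0,0,-4.5;0.6,10.8,1.6,1.2,0,0,-5.25;0.6,12.32,2,2.4,0,0,-6;0.6,12.32,2.48,3.6,0,0,-6.75;0.6,12.32,2.48,4.8,0,0,-7.5"
}}

```text
clock: 18.95
tool_pos: [0.4823, 0.2402, 0.1868]
eef_rot: [-0.017, 1.0, 0.001, 0.0]
contact_force: [0.4, -0.1, -0.9]
opening: 0.599
finger_force: 0.0
```

Call:
{"method": "steer_hand", "body": {
  "motion": "0.6,0,0,0,0,0,-0.35;0.6,0,0,0,0,0,-0.35;0.6,0,0,0,0,0,-0.35"
}}

```text
clock: 19.25
tool_pos: [0.481, 0.2384, 0.1887]
eef_rot: [-0.048, 0.999, 0.001, 0.0]
contact_force: [0.2, 0.6, 0.8]
opening: 0.601
finger_force: 0.0
```

Run:
```python
from h import *
tool((.474,.235,.018));print(r.get_state()['q'].round(2))
f=lambda c,z:cast("top",(c[0]/2.8+220-.33,c[1]/2.8+140-.33),z)
b=np.mean([f(c,.02) for c in [(440,178),(555,172),(568,312),(450,320)]],0);print("blue",b)
b=np.mean([f(c,.072) for c in [(430,168),(702,147),(718,305),(440,330)]],0);print("box",b)
```

```text
t 19.25 pos [0.481  0.2384 0.1887] zaxis [ 0.     0.001 -1.   ] yaxis [-0.096  0.995  0.001] F [0.2 0.6 0.8] op 0.601
d tool [ 0.0074 -0.0029  0.1707]
[ 0.06  0.88 -1.12  1.86  0.93  1.04  0.21]
blue [ 0.56173869 -0.00579062  0.02      ]
box [ 0.56753682 -0.06285367  0.072     ]
```

Call:
{"method": "steer_hand", "body": {
  "motion": "0.6,0.28,-0.12,1.6,0,0,0;0.6,0.28,-0.12,3.2,0,0,0;0.6,0.28,-0.12,4,0,0,0;0.6,0.28,-0.12,4.8,0,0,0;0.6,0.28,-0.12,5.6,0,0,0;0.6,0.28,-0.12,6.2,0,0,0;0.6,0.28,-0.12,6.6,0,0,0;0.6,0.28,-0.12,6.8,0,0,0;0.6,0.28,-0.12,6.8,0,0,0;0.6,0.28,-0.12,6.8,0,0,0"
}}

```text
clock: 20.25
tool_pos: [0.4741, 0.2342, 0.0194]
eef_rot: [-0.049, 0.999, 0.0, 0.001]
contact_force: [-0.5, 0.4, 0.5]
opening: 0.6
finger_force: 0.0
```

Run:
```python
from h import *
tool((.474,.235,.018))
s=r.snapshot("scene");t=r.snapshot("top");a=cv2.resize(s[230:350,240:420,::-1],None,fx=3,fy=3);b=cv2.resize(t[220:310,230:350,::-1],None,fx=4,fy=4)
cv2.imwrite("pics/s5.png",np.hstack([cv2.resize(a,(400,300)),cv2.resize(b,(400,300))]))
```

```text
t 20.25 pos [0.4741 0.2342 0.0194] zaxis [ 0.001  0.001 -1.   ] yaxis [-0.099  0.995  0.001] F [-0.5  0.4  0.5] op 0.6
d tool [-0.      0.0008  0.0014]
```

View pics/s5.png

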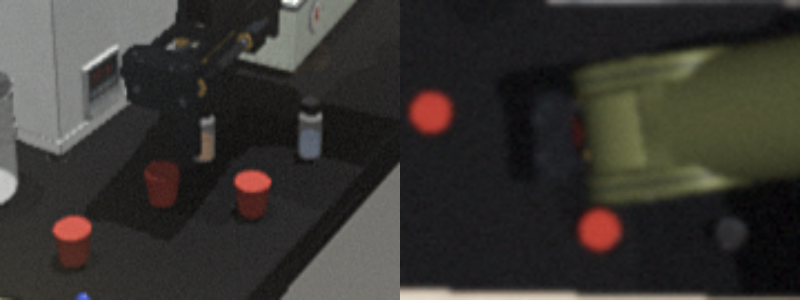

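The vial stands upright between the fingers at left-panel (205,140), so I'll close on it and lift.

Careful with the scale: shifts go in units of 25 mm and turns go in units of 0.2 rad. That gives: -0.13 m is -5.2, -0.11 m is -4.4.

Call:
{"method": "steer_hand", "body": {
  "motion": "0.35,0,0,0,0,0,0;0.35,0,0,0,0,0,0;0,0,0,0,0,0,0;0,0,0,0,0,0,0;0,0,0,0,0,0,0;0,0,0,0,0,0,0;0,0,0,-0.8,0,0,0;0,0,0,-2.4,0,0,0;0,0,0,-4.4,0,0,0;0,0,0,-5.2,0,0,0",
  "force": 10
}}

```text
clock: 21.35
tool_pos: [0.4743, 0.2356, 0.1525]
eef_rot: [-0.05, 0.999, 0.002, 0.002]
contact_force: [0.4, 0.1, -0.4]
opening: 0.239
finger_force: 10.0
```

Run:
```python
from h import *
B=np.array([.5685,-.0635]);ux=np.array([.995,.1]);uy=np.array([-.1,.995])
print("blue",B+.06*uy,"yellow",B-.06*uy)
p=B+.06*uy+.02*ux
tool((*p,.0275))
```

```text
blue [ 0.5625 -0.0038] yellow [ 0.5745 -0.1232]
t 21.35 pos [0.4743 0.2356 0.1525] zaxis [ 0.004  0.004 -1.   ] yaxis [-0.1    0.995  0.003] F [ 0.4  0.1 -0.4] op 0.239
d tool [-0.0834 -0.2474  0.1246]
```

Converted, -0.247 m is -9.88, -0.2 m is -8.

Call:
{"method": "steer_hand", "body": {
  "motion": "0,0,-2,0,0,0,0;0,0,-4,0,0,0,0;0,-0.4,-6,0,0,0,0;0,-1.2,-8,0,0,0,0;0,-2.4,-9.88,0,0,0,0;0,-3.32,-9.88,0,0,0,0;0,-3.32,-9.88,0,0,0,0;0,-3.32,-9.88,1.2,0,0,0;0,-3.32,-9.88,2.4,0,0,0;0,-3.32,-9.88,3.2,0,0,0"
}}

```text
clock: 22.35
tool_pos: [0.5791, -0.0033, 0.0669]
eef_rot: [-0.05, 0.999, -0.0, -0.001]
contact_force: [-0.3, -0.7, -0.3]
opening: 0.241
finger_force: 10.0
```

Call:
{"method": "steer_hand", "body": {
  "motion": "0,0,0,0,0,0,0;0,0,0,0.8,0,0,0;0,0,0,1.4,0,0,0;0,0,0,1.68,0,0,0;0,0,0,1.68,0,0,0;0,0,0,1.68,0,0,0"
}}

```text
clock: 22.95
tool_pos: [0.581, -0.0036, 0.0273]
eef_rot: [-0.05, 0.999, 0.0, 0.0]
contact_force: [-0.0, 0.1, -0.3]
opening: 0.24
finger_force: 10.0
```

Run:
```python
from h import *
B=np.array([.5685,-.0635]);ux=np.array([.995,.1]);uy=np.array([-.1,.995])
p=B+.06*uy+.02*ux
tool((*p,.0275))
```

```text
t 22.95 pos [ 0.581  -0.0036  0.0273] zaxis [ 0.001  0.    -1.   ] yaxis [-0.099  0.995 -0.   ] F [-0.   0.1 -0.3] op 0.24
d tool [-0.0016  0.0016 -0.0002]
```

Converted, 0.002 m is 0.08, 0.001 m is 0.04.

Call:
{"method": "steer_hand", "body": {
  "motion": "0,0,0,0.04,0,0,0;0,0,0,0.08,0,0,0;0,0,0,0.08,0,0,0"
}}

```text
clock: 23.25
tool_pos: [0.5812, -0.0037, 0.0258]
eef_rot: [-0.05, 0.999, -0.0, 0.001]
contact_force: [-1.4, -1.0, 4.4]
opening: 0.242
finger_force: 10.0
```

Call:
{"method": "steer_hand", "body": {
  "motion": "0.3,0,0,0,0,0,0;0.42,0,0,0,0,0,0;0.42,0,0,0,0,0,0;0.42,0,0,-0.8,0,0,0;0.42,0,0,-2.4,0,0,0;0.5,0,0,-4,0,0,0;0.5,0,0,-5.6,0,0,0;0.5,0,0,-5.6,0,0,0"
}}

```text
clock: 24.05
tool_pos: [0.5835, -0.0019, 0.17]
eef_rot: [-0.05, 0.999, 0.001, 0.005]
contact_force: [0.5, 0.5, -0.4]
opening: 0.501
finger_force: 0.0
```

Run:
```python
from h import *
tool((.393,.1776,.1))
t=r.snapshot("top");s=r.snapshot("scene")
cv2.imwrite("pics/s6.png",np.vstack([cv2.resize(s[180:350,230:450,::-1],None,fx=3,fy=3)[:300],]))
```

```text
t 24.05 pos [ 0.5835 -0.0019  0.17  ] zaxis [ 0.009  0.002 -1.   ] yaxis [-0.099  0.995  0.002] F [ 0.5  0.5 -0.4] op 0.501
d tool [0.1724 0.1974 0.0687]
```

Call:
{"method": "steer_hand", "body": {
  "motion": "0.5,2,0,0,0,0,0;0.5,4,0,0,0,0,0;0.6,5.6,1.2,0,0,0,0;0.6,6.84,2.8,0,0,0,0;0.6,6.84,4.8,0,0,0,0;0.6,6.84,6.8,0,0,0,0;0.6,6.84,7.88,0,0,0,0;0.6,6.84,7.88,0,0,0,0;0.6,6.84,7.88,1.6,0,0,0;0.6,6.84,7.88,3.2,0,0,0"
}}

```text
clock: 25.15
tool_pos: [0.3912, 0.174, 0.0832]
eef_rot: [-0.049, 0.999, -0.001, 0.0]
contact_force: [1.6, -0.2, -0.7]
opening: 0.599
finger_force: 0.0
```

Call:
{"method": "steer_hand", "body": {
  "motion": "0.6,0,0,0,0,0,0;0.6,0,0,0,0,0,0"
}}

```text
clock: 25.35
tool_pos: [0.3901, 0.1741, 0.0843]
eef_rot: [-0.05, 0.999, -0.001, -0.002]
contact_force: [0.3, 0.1, 0.1]
opening: 0.6
finger_force: 0.0
```

Run:
```python
from h import *
tool((.393,.1776,.018))
```

```text
t 25.35 pos [0.3901 0.1741 0.0843] zaxis [-0.003 -0.002 -1.   ] yaxis [-0.099  0.995 -0.001] F [0.3 0.1 0.1] op 0.6
d tool [-0.0034  0.0033  0.0663]
```

Converted, 0.067 m is 2.68, 0.05 m is 2.

Call:
{"method": "steer_hand", "body": {
  "motion": "0.6,-0.12,0.12,0,0,0,0;0.6,-0.12,0.12,1.2,0,0,0;0.6,-0.12,0.12,2,0,0,0;0.6,-0.12,0.12,2.68,0,0,0;0.6,-0.12,0.12,2.68,0,0,0;0.35,-0.12,0.12,2.68,0,0,0;0.35,-0.12,0.12,2.68,0,0,0;0,-0.12,0.12,2.68,0,0,0;0,-0.12,0.12,2.68,0,0,0;0,-0.12,0.12,2.68,0,0,0",
  "force": 10
}}

```text
clock: 26.35
tool_pos: [0.3941, 0.1788, 0.0183]
eef_rot: [-0.05, 0.999, 0.0, 0.001]
contact_force: [-0.2, -0.2, 4.4]
opening: 0.242
finger_force: 10.0
```

Call:
{"method": "steer_hand", "body": {
  "motion": "0,0,0,0,0,0,0;0,0,0,-0.8,0,0,0;0,0,0,-2.4,0,0,0;0,0,0,-4.4,0,0,0;0,0,0,-5.2,0,0,0;0,0,0,-5.2,0,0,0"
}}

```text
clock: 26.95
tool_pos: [0.3948, 0.1796, 0.1501]
eef_rot: [-0.049, 0.999, 0.001, 0.002]
contact_force: [0.9, 0.9, 0.1]
opening: 0.245
finger_force: 10.0
```

Run:
```python
from h import *
B=np.array([.5685,-.0635]);ux=np.array([.995,.1]);uy=np.array([-.1,.995])
p=B+.06*uy-.025*ux
tool((*p,.0275))
```

```text
t 26.95 pos [0.3948 0.1796 0.1501] zaxis [ 0.005  0.002 -1.   ] yaxis [-0.099  0.995  0.002] F [0.9 0.9 0.1] op 0.245
d tool [-0.1231 -0.1993  0.1229]
```

Converted, -0.08 m is -3.2, 0.08 m is 3.2.

Call:
{"method": "steer_hand", "body": {
  "motion": "0,0,-2,0,0,0,0;0,-0.4,-4,0,0,0,0;0,-1.6,-6,0,0,0,0;0,-3.2,-7.2,0,0,0,0;0,-4.88,-7.96,0,0,0,0;0,-4.88,-7.96,0,0,0,0;0,-4.88,-7.96,0,0,0,0;0,-4.88,-7.96,1.2,0,0,0;0,-4.88,-7.96,2.4,0,0,0;0,-4.88,-7.96,3.2,0,0,0"
}}

```text
clock: 27.95
tool_pos: [0.5317, -0.0064, 0.0655]
eef_rot: [-0.052, 0.999, -0.0, -0.002]
contact_force: [0.0, -0.8, -0.3]
opening: 0.242
finger_force: 10.0
```

Call:
{"method": "steer_hand", "body": {
  "motion": "0,0,0,0,0,0,0;0,0,0,0.8,0,0,0;0,0,0,1.4,0,0,0;0,0,0,1.6,0,0,0;0,0,0,1.68,0,0,0;0,0,0,1.72,0,0,0;0,0,0,1.72,0,0,0"
}}

```text
clock: 28.65
tool_pos: [0.5346, -0.0068, 0.0262]
eef_rot: [-0.05, 0.999, 0.0, 0.0]
contact_force: [-0.8, -0.3, 2.9]
opening: 0.239
finger_force: 10.0
```

Run:
```python
from h import *
B=np.array([.5685,-.0635]);ux=np.array([.995,.1]);uy=np.array([-.1,.995])
p=B+.06*uy-.025*ux
tool((*p,.0265))
```

```text
t 28.65 pos [ 0.5346 -0.0068  0.0262] zaxis [ 0.001  0.    -1.   ] yaxis [-0.1    0.995  0.   ] F [-0.8 -0.3  2.9] op 0.239
d tool [-0.0031  0.0002 -0.0003]
```

Contact with the tray floor reads 2.9 N. I'll release, rise, and look again with the arm backed off.

Converted, -0.14 m is -5.6, -0.1 m is -4.

Call:
{"method": "steer_hand", "body": {
  "motion": "0.3,0,0,0,0,0,0;0.42,0,0,0,0,0,0;0.42,0,0,0,0,0,0;0.42,0,0,-0.8,0,0,0;0.42,0,0,-2.4,0,0,0;0.5,1.2,0,-4,0,0,0;0.5,3.2,0,-5.6,0,0,0;0.5,4,0,-5.6,0,0,0;0.5,4,0,-5.6,0,0,0;0.5,4,0,-5.6,0,0,0"
}}

```text
clock: 29.65
tool_pos: [0.4356, -0.0175, 0.165]
eef_rot: [-0.05, 0.999, -0.0, 0.001]
contact_force: [0.7, 0.2, -0.7]
opening: 0.499
finger_force: 0.0
```

Add to h.py:
```python
def stoppers():
    for n,z in(("top",.027),("scene",.0135)):
        im=r.snapshot(n);h=cv2.cvtColor(im,cv2.COLOR_RGB2HSV)
        m=cv2.inRange(h,(0,120,40),(8,255,255))|cv2.inRange(h,(172,120,40),(180,255,255))
        k,l,st,c=cv2.connectedComponentsWithStats(m)
        for i in range(1,k):
            p=cast(n,c[i],z)
            if 80<st[i][4]<450 and p[0]<.56 and p[1]>.0: print(n,p.round(4),st[i][4])
```

Run:
```python
from h import *
tool((.4675,.312,.1));stoppers()
t=r.snapshot("top");cv2.imwrite("pics/t7.png",cv2.resize(t[170:310,220:500,::-1],None,fx=2.8,fy=2.8))
```

```text
t 29.65 pos [ 0.4356 -0.0175  0.165 ] zaxis [ 0.001 -0.001 -1.   ] yaxis [-0.099  0.995 -0.001] F [ 0.7  0.2 -0.7] op 0.499
d tool [-0.0643  0.3248  0.0649]
top [0.4818 0.4183 0.027 ] 161
top [0.467  0.3127 0.027 ] 161
top [0.3924 0.2822 0.027 ] 160
scene [0.4705 0.308  0.0135] 250
scene [0.3955 0.2769 0.0135] 257
scene [0.4859 0.4139 0.0135] 285
```

View pics/t7.png

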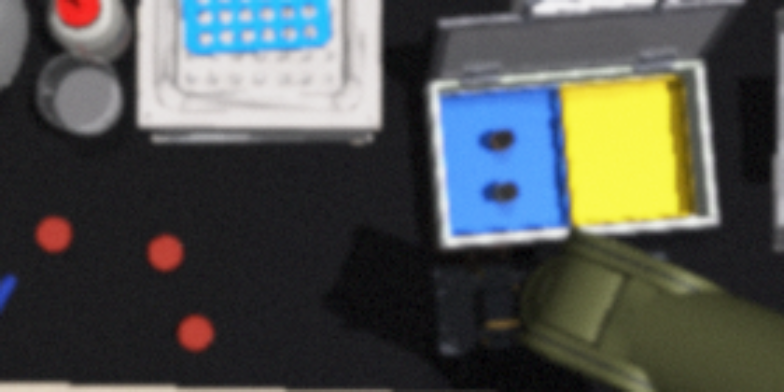

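The crop shows both vials upright in the blue tray at (497,140) and (500,190), and the stoppers have not moved. Next is the near stopper at (.393,.281).

Converted, 0.1 m is 4, 0.301 m is 12.04.

Call:
{"method": "steer_hand", "body": {
  "motion": "0.7,0,2,0,0,0,0;0.7,0,4,0,0,0,0;0.7,0,6,0,0,0,0;0.7,0.48,8,0,0,0,0;0.7,0.48,10,0,0,0,0;0.7,0.48,12.04,0,0,0,0;0.7,0.48,12.04,1.6,0,0,0;0.7,0.48,12.04,3.2,0,0,0;0.7,0.48,12.04,4,0,0,0;0.7,0.48,12.04,4,0,0,0"
}}

```text
clock: 30.8
tool_pos: [0.3925, 0.2805, 0.0617]
eef_rot: [-0.05, 0.999, -0.002, -0.002]
contact_force: [-0.2, -0.5, -0.6]
opening: 0.704
finger_force: 0.0
```

Run:
```python
from h import *
tool((.393,.281,.006));stoppers()
```

```text
t 30.8 pos [0.3925 0.2805 0.0617] zaxis [-0.004 -0.003 -1.   ] yaxis [-0.099  0.995 -0.003] F [-0.2 -0.5 -0.6] op 0.704
d tool [-0.0008  0.0006  0.0557]
top [0.4819 0.4185 0.027 ] 160
top [0.4674 0.3126 0.027 ] 137
scene [0.4697 0.3089 0.0135] 245
scene [0.3951 0.2776 0.0135] 253
scene [0.4856 0.4141 0.0135] 284
```

Converted, 0.057 m is 2.28, 0.05 m is 2.

Call:
{"method": "steer_hand", "body": {
  "motion": "0.7,0,0,1.2,0,0,0;0.7,0,0,2,0,0,0;0.7,0,0,2.28,0,0,0;0.7,0,0,2.28,0,0,0;0.45,0,0,2.28,0,0,0;0.45,0,0,2.28,0,0,0;0,0,0,2.28,0,0,0;0,0,0,2.28,0,0,0;0,0,0,2.28,0,0,0;0,0,0,2.28,0,0,0",
  "force": 10
}}

```text
clock: 31.9
tool_pos: [0.3938, 0.2813, 0.0082]
eef_rot: [-0.05, 0.999, 0.0, 0.0]
contact_force: [0.2, 0.8, 6.5]
opening: 0.363
finger_force: 10.0
```

Call:
{"method": "steer_hand", "body": {
  "motion": "0,0,0,-0.8,0,0,0;0,0,0,-2.4,0,0,0;0,0,0,-4.4,0,0,0;0,0,0,-5.6,0,0,0;0,0,0,-5.6,0,0,0"
}}

```text
clock: 32.4
tool_pos: [0.3947, 0.283, 0.1512]
eef_rot: [-0.05, 0.999, 0.002, 0.003]
contact_force: [1.6, -0.2, -1.3]
opening: 0.356
finger_force: 10.0
```

Run:
```python
from h import *
B=np.array([.5685,-.0635]);ux=np.array([.995,.1]);uy=np.array([-.1,.995])
p=B-.07*uy+.03*ux
tool((*p,.0145));print(p);stoppers()
```

```text
t 32.4 pos [0.3947 0.283  0.1512] zaxis [ 0.005  0.005 -1.   ] yaxis [-0.099  0.995  0.004] F [ 1.6 -0.2 -1.3] op 0.356
d tool [-0.168  -0.4326  0.1358]
[ 0.60535 -0.13015]
top [0.4817 0.4185 0.027 ] 160
top [0.4677 0.3131 0.027 ] 153
scene [0.5462 0.0076 0.0135] 100
scene [0.4702 0.3085 0.0135] 249
scene [0.4856 0.414  0.0135] 289
```

Call:
{"method": "steer_hand", "body": {
  "motion": "0,0,-2,0,0,0,0;0,0,-4,0,0,0,0;0,0,-6,0,0,0,0;0,-0.8,-8,0,0,0,0;0,-2,-9.6,0,0,0,0;0,-3.2,-11.2,0,0,0,0;0,-4.4,-12.8,0,0,0,0;0,-5.6,-14.4,0,0,0,0;0,-6.64,-16,0,0,0,0;0,-6.64,-17.24,0,0,0,0"
}}

```text
clock: 33.5
tool_pos: [0.6035, -0.1343, 0.145]
eef_rot: [-0.048, 0.999, 0.0, -0.0]
contact_force: [0.4, 0.1, -0.6]
opening: 0.358
finger_force: 10.0
```

Call:
{"method": "steer_hand", "body": {
  "motion": "0,0,0,0,0,0,0;0,0,0,0,0,0,0;0,0,0,1.6,0,0,0;0,0,0,3.2,0,0,0;0,0,0,4.4,0,0,0;0,0,0,4.8,0,0,0;0,0,0,5,0,0,0;0,0,0,5.2,0,0,0;0,0,0,5.2,0,0,0"
}}

```text
clock: 34.4
tool_pos: [0.602, -0.1309, 0.0185]
eef_rot: [-0.05, 0.999, 0.0, 0.001]
contact_force: [-0.7, -0.6, -0.0]
opening: 0.361
finger_force: 10.0
```

Run:
```python
from h import *
tool((.6053,-.1301,.0145))
```

```text
t 34.4 pos [ 0.602  -0.1309  0.0185] zaxis [ 0.001  0.    -1.   ] yaxis [-0.1    0.995 -0.   ] F [-0.7 -0.6 -0. ] op 0.361
d tool [-0.0034  0.0005  0.004 ]
```

Lower until contact, then release.

Converted, 0.003 m is 0.12, 0.002 m is 0.08.

Call:
{"method": "steer_hand", "body": {
  "motion": "0,0,0,0.04,0,0,0;0,0,0,0.08,0,0,0;0,0,0,0.12,0,0,0;0,0,0,0.12,0,0,0"
}}

```text
clock: 34.8
tool_pos: [0.602, -0.1314, 0.0162]
eef_rot: [-0.049, 0.999, -0.0, 0.001]
contact_force: [-2.2, -1.5, 6.5]
opening: 0.357
finger_force: 10.0
```

Call:
{"method": "steer_hand", "body": {
  "motion": "0.4,0,0,0,0,0,0;0.46,0,0,0,0,0,0;0.46,0,0,0,0,0,0;0.46,0,0,-0.8,0,0,0;0.46,0,0,-2.4,0,0,0;0.6,1.2,0,-4,0,0,0;0.6,3.2,0,-5.6,0,0,0;0.6,5.2,0,-5.6,0,0,0;0.6,5.2,2,-5.6,0,0,0;0.6,5.2,2,-5.6,0,0,0"
}}

```text
clock: 35.8
tool_pos: [0.4649, -0.0908, 0.1561]
eef_rot: [-0.053, 0.999, 0.001, 0.0]
contact_force: [1.2, 0.9, 0.9]
opening: 0.6
finger_force: 0.0
```

```bash
python3 - <<'E'
from h import *
tool((.468,.3115,.1));stoppers()
E
```

```text
t 35.8 pos [ 0.4649 -0.0908  0.1561] zaxis [ 0.001  0.002 -1.   ] yaxis [-0.105  0.994  0.002] F [1.2 0.9 0.9] op 0.6
d tool [-0.0453  0.3996  0.0571]
top [0.4818 0.4185 0.027 ] 160
top [0.467  0.3128 0.027 ] 161
scene [0.4705 0.3079 0.0135] 246
scene [0.4858 0.4139 0.0135] 285
```

Converted, 0.399 m is 15.96, 0.35 m is 14.

Call:
{"method": "steer_hand", "body": {
  "motion": "0.7,0,2,0,0,0,0;0.7,0,4,0,0,0,0;0.7,0,6,0,0,0,0;0.7,0,8,0,0,0,0;0.7,-0.8,10,0,0,0,0;0.7,-1.76,12,0,0,0,0;0.7,-1.76,14,0,0,0,0;0.7,-1.76,15.96,0,0,0,0;0.7,-1.76,15.96,1.6,0,0,0;0.7,-1.76,15.96,3.2,0,0,0"
}}

```text
clock: 36.9
tool_pos: [0.4723, 0.3111, 0.0741]
eef_rot: [-0.051, 0.999, 0.002, 0.001]
contact_force: [1.0, -0.6, 0.2]
opening: 0.701
finger_force: 0.0
```

Call:
{"method": "steer_hand", "body": {
  "motion": "0.7,0,0,0,0,0,0;0.7,0,0,0,0,0,0"
}}

```text
clock: 37.1
tool_pos: [0.4717, 0.3067, 0.0744]
eef_rot: [-0.049, 0.999, -0.0, -0.001]
contact_force: [0.0, 0.5, 0.1]
opening: 0.7
finger_force: 0.0
```

```bash
python3 - <<'E'
from h import *
tool((.468,.311,.0075));stoppers()
E
```

```text
t 37.1 pos [0.4717 0.3067 0.0744] zaxis [-0.001 -0.001 -1.   ] yaxis [-0.098  0.995 -0.001] F [0.  0.5 0.1] op 0.7
d tool [0.0031 0.0047 0.0669]
scene [0.4699 0.3091 0.0135] 243
scene [0.485  0.4146 0.0135] 278
```

Converted, 0.067 m is 2.68, 0.06 m is 2.4.

Call:
{"method": "steer_hand", "body": {
  "motion": "0.7,0.12,0.2,0.4,0,0,0;0.7,0.12,0.2,1.6,0,0,0;0.7,0.12,0.2,2.4,0,0,0;0.7,0.12,0.2,2.68,0,0,0;0.45,0.12,0.2,2.68,0,0,0;0.45,0.12,0.2,2.68,0,0,0;0,0.12,0.2,2.68,0,0,0;0,0.12,0.2,2.68,0,0,0;0,0.12,0.2,2.68,0,0,0;0,0.12,0.2,2.68,0,0,0",
  "force": 10
}}

```text
clock: 38.2
tool_pos: [0.4683, 0.312, 0.0086]
eef_rot: [-0.05, 0.999, 0.0, 0.001]
contact_force: [-0.3, -0.7, 6.4]
opening: 0.358
finger_force: 10.0
```

Call:
{"method": "steer_hand", "body": {
  "motion": "0,0,0,-0.8,0,0,0;0,0,0,-2.4,0,0,0;0,0,0,-4.4,0,0,0;0,0,0,-5.6,0,0,0;0,0,0,-5.6,0,0,0"
}}

```text
clock: 38.7
tool_pos: [0.4692, 0.3139, 0.1519]
eef_rot: [-0.05, 0.999, 0.003, 0.003]
contact_force: [-0.0, 0.6, 0.3]
opening: 0.359
finger_force: 10.0
```

Run:
```python
from h import *
B=np.array([.5685,-.0635]);ux=np.array([.995,.1]);uy=np.array([-.1,.995])
p=B-.05*uy-.008*ux
tool((*p,.0165));print(p)
```

```text
t 38.7 pos [0.4692 0.3139 0.1519] zaxis [ 0.006  0.005 -1.   ] yaxis [-0.099  0.995  0.005] F [-0.   0.6  0.3] op 0.359
d tool [-0.0527 -0.4361  0.1336]
[ 0.56554 -0.11405]
```

Call:
{"method": "steer_hand", "body": {
  "motion": "0,0,-2,0,0,0,0;0,0,-4,0,0,0,0;0,0,-6,0,0,0,0;0,0,-8,0,0,0,0;0,-0.4,-10,0,0,0,0;0,-1.2,-12,0,0,0,0;0,-2.04,-14,0,0,0,0;0,-2.04,-16,0,0,0,0;0,-2.04,-17.4,0,0,0,0;0,-2.04,-17.4,0,0,0,0"
}}

```text
clock: 39.7
tool_pos: [0.5607, -0.1254, 0.1449]
eef_rot: [-0.043, 0.999, -0.003, -0.002]
contact_force: [-0.7, -0.1, -0.9]
opening: 0.357
finger_force: 10.0
```

Call:
{"method": "steer_hand", "body": {
  "motion": "0,0,0,0,0,0,0;0,0,0,0,0,0,0;0,0,0,1.6,0,0,0;0,0,0,3.2,0,0,0;0,0,0,4.4,0,0,0;0,0,0,4.8,0,0,0;0,0,0,5,0,0,0;0,0,0,5.2,0,0,0;0,0,0,5.28,0,0,0;0,0,0,5.28,0,0,0"
}}

```text
clock: 40.7
tool_pos: [0.5625, -0.116, 0.0167]
eef_rot: [-0.05, 0.999, -0.0, 0.001]
contact_force: [-0.2, 0.7, -0.7]
opening: 0.355
finger_force: 10.0
```

Run:
```python
from h import *
tool((.5655,-.114,.0165))
```

```text
t 40.7 pos [ 0.5625 -0.116   0.0167] zaxis [ 0.002 -0.    -1.   ] yaxis [-0.099  0.995 -0.   ] F [-0.2  0.7 -0.7] op 0.355
d tool [-0.0032  0.0017  0.0002]
```

Converted, 0.002 m is 0.08, 0.001 m is 0.04.

Call:
{"method": "steer_hand", "body": {
  "motion": "0,0,0,0.04,0,0,0;0,0,0,0.08,0,0,0;0,0,0,0.08,0,0,0;0,0,0,0.08,0,0,0"
}}

```text
clock: 41.1
tool_pos: [0.5627, -0.1161, 0.0159]
eef_rot: [-0.05, 0.999, -0.0, 0.001]
contact_force: [-1.9, -0.6, 10.1]
opening: 0.357
finger_force: 10.0
```

Call:
{"method": "steer_hand", "body": {
  "motion": "0.4,0,0,0,0,0,0;0.46,0,0,0,0,0,0;0.46,0,0,0,0,0,0;0.46,0,0,-0.8,0,0,0;0.46,0,0,-2.4,0,0,0;0.6,1.2,0,-4,0,0,0;0.6,3.2,0,-5.6,0,0,0;0.6,4,2,-5.6,0,0,0;0.6,4,4,-5.6,0,0,0;0.6,4,4,-5.6,0,0,0"
}}

```text
clock: 42.1
tool_pos: [0.4516, -0.0213, 0.1553]
eef_rot: [-0.054, 0.999, 0.002, 0.001]
contact_force: [1.0, 0.3, 0.2]
opening: 0.599
finger_force: 0.0
```

```bash
python3 - <<'E'
from h import *
tool((.4825,.417,.1));stoppers()
E
```

```text
t 42.1 pos [ 0.4516 -0.0213  0.1553] zaxis [ 0.003  0.004 -1.   ] yaxis [-0.107  0.994  0.003] F [1.  0.3 0.2] op 0.599
d tool [-0.0775  0.4323  0.0569]
top [0.4815 0.4185 0.027 ] 159
scene [0.4858 0.4139 0.0135] 283
```

Converted, 0.4 m is 16, 0.1 m is 4.

Call:
{"method": "steer_hand", "body": {
  "motion": "0.7,0,2,0,0,0,0;0.7,0,4,0,0,0,0;0.7,0,6,0,0,0,0;0.7,0,8,0,0,0,0;0.7,-0.8,10,0,0,0,0;0.7,-1.6,12,0,0,0,0;0.7,-2.4,14,0,0,0,0;0.7,-2.96,16,0,0,0,0;0.7,-2.96,17.36,0,0,0,0;0.7,-2.96,17.36,1.2,0,0,0"
}}

```text
clock: 43.2
tool_pos: [0.4832, 0.4221, 0.1269]
eef_rot: [-0.051, 0.999, 0.006, 0.002]
contact_force: [0.0, -0.1, 0.1]
opening: 0.698
finger_force: 0.0
```

Call:
{"method": "steer_hand", "body": {
  "motion": "0.7,0,0,1.6,0,0,0;0.7,0,0,2,0,0,0;0.7,0,0,2,0,0,0"
}}

```text
clock: 43.5
tool_pos: [0.4834, 0.4101, 0.0715]
eef_rot: [-0.049, 0.999, -0.002, -0.001]
contact_force: [-0.0, 0.2, -0.0]
opening: 0.7
finger_force: 0.0
```

```bash
python3 - <<'E'
from h import *
tool((.4825,.417,.0075));stoppers()
E
```

```text
t 43.5 pos [0.4834 0.4101 0.0715] zaxis [-0.002 -0.004 -1.   ] yaxis [-0.097  0.995 -0.004] F [-0.   0.2 -0. ] op 0.7
d tool [0.     0.0072 0.064 ]
scene [0.485  0.4148 0.0135] 280
```

Converted, 0.064 m is 2.56, 0.058 m is 2.32.

Call:
{"method": "steer_hand", "body": {
  "motion": "0.7,0,0.24,0.4,0,0,0;0.7,0,0.24,1.6,0,0,0;0.7,0,0.24,2.32,0,0,0;0.7,0,0.24,2.56,0,0,0;0.45,0,0.24,2.56,0,0,0;0.45,0,0.24,2.56,0,0,0;0,0,0.24,2.56,0,0,0;0,0,0.24,2.56,0,0,0;0,0,0.24,2.56,0,0,0;0,0,0.24,2.56,0,0,0",
  "force": 10
}}

```text
clock: 44.6
tool_pos: [0.4827, 0.4191, 0.0106]
eef_rot: [-0.05, 0.999, 0.0, 0.001]
contact_force: [0.3, -1.1, 4.5]
opening: 0.361
finger_force: 10.0
```

Call:
{"method": "steer_hand", "body": {
  "motion": "0,0,0,-0.8,0,0,0;0,0,0,-2.4,0,0,0;0,0,0,-4.4,0,0,0;0,0,0,-5.6,0,0,0;0,0,0,-5.6,0,0,0"
}}

```text
clock: 45.1
tool_pos: [0.4833, 0.4216, 0.156]
eef_rot: [-0.05, 0.999, 0.004, 0.003]
contact_force: [-0.4, 0.4, -1.4]
opening: 0.356
finger_force: 10.0
```

Run:
```python
from h import *
B=np.array([.5685,-.0635]);ux=np.array([.995,.1]);uy=np.array([-.1,.995])
p=B-.068*uy-.044*ux
tool((*p,.0165));print(p)
```

```text
t 45.1 pos [0.4833 0.4216 0.156 ] zaxis [ 0.005  0.008 -1.   ] yaxis [-0.099  0.995  0.007] F [-0.4  0.4 -1.4] op 0.356
d tool [ 0.0081 -0.5602  0.1355]
[ 0.53152 -0.13556]
```

Call:
{"method": "steer_hand", "body": {
  "motion": "0,1.2,-2,0,0,0,0;0,1.2,-4,0,0,0,0;0,1.2,-6,0,0,0,0;0,1.2,-8,0,0,0,0;0,1.2,-10,0,0,0,0;0,1.2,-12,0,0,0,0;0,1.2,-14,0,0,0,0;0,0.8,-16,0,0,0,0;0,0.36,-18,0,0,0,0;0,0.36,-20,0,0,0,0"
}}

```text
clock: 46.1
tool_pos: [0.5223, -0.0728, 0.1499]
eef_rot: [-0.049, 0.999, 0.0, 0.0]
contact_force: [1.4, 0.3, -0.1]
opening: 0.362
finger_force: 10.0
```

Call:
{"method": "steer_hand", "body": {
  "motion": "0,0,-2,0,0,0,0;0,0,-2.36,0,0,0,0;0,0,-2.36,0,0,0,0;0,0,-2.36,1.2,0,0,0;0,0,-2.36,2.4,0,0,0;0,0,-2.36,2.4,0,0,0;0,0,-2.36,2.4,0,0,0;0,0,-2.36,2.4,0,0,0"
}}

```text
clock: 46.9
tool_pos: [0.5285, -0.128, 0.0913]
eef_rot: [-0.051, 0.999, 0.0, 0.001]
contact_force: [-0.6, -0.3, -0.6]
opening: 0.361
finger_force: 10.0
```

Run:
```python
from h import *
tool((.5315,-.1356,.019))
```

```text
t 46.9 pos [ 0.5285 -0.128   0.0913] zaxis [ 0.002  0.001 -1.   ] yaxis [-0.101  0.995  0.   ] F [-0.6 -0.3 -0.6] op 0.361
d tool [-0.002  -0.0079  0.0723]
```

Call:
{"method": "steer_hand", "body": {
  "motion": "0,-0.08,-0.32,0,0,0,0;0,-0.08,-0.32,1.2,0,0,0;0,-0.08,-0.32,2.4,0,0,0;0,-0.08,-0.32,2.72,0,0,0;0,-0.08,-0.32,2.8,0,0,0;0,-0.08,-0.32,2.88,0,0,0;0,-0.08,-0.32,2.88,0,0,0"
}}

```text
clock: 47.6
tool_pos: [0.5312, -0.1373, 0.0188]
eef_rot: [-0.05, 0.999, -0.0, 0.001]
contact_force: [0.9, -0.4, -0.3]
opening: 0.358
finger_force: 10.0
```

Call:
{"method": "steer_hand", "body": {
  "motion": "0,0,0,0.04,0,0,0;0,0,0,0.04,0,0,0"
}}

```text
clock: 47.8
tool_pos: [0.5312, -0.1373, 0.0185]
eef_rot: [-0.05, 0.999, -0.0, 0.001]
contact_force: [-1.4, -0.9, 7.5]
opening: 0.355
finger_force: 10.0
```

Run:
```python
from h import *
tool((.5315,-.1356,.018))
```

```text
t 47.8 pos [ 0.5312 -0.1373  0.0185] zaxis [ 0.002 -0.001 -1.   ] yaxis [-0.099  0.995 -0.001] F [-1.4 -0.9  7.5] op 0.355
d tool [-0.0004  0.0016  0.0005]
```

Converted, -0.29 m is -11.6, -0.25 m is -10, 0.3 rad is 1.5.

Call:
{"method": "steer_hand", "body": {
  "motion": "0.4,0,0,0,0,0,0;0.46,0,0,0,0,0,0;0.46,0,0,0,0,0,0;0.46,0,0,-0.8,0,0,0;0.46,0,0,-2.4,0,0,0;0.46,1.2,0,-4,0,0,0;0.46,2.4,1.2,-6,0,0,0.75;0.46,3.6,2.4,-8,0,0,1.5;0.46,4,2.4,-10,0,0,2.25;0.46,4,2.4,-11.6,0,0,3"
}}

```text
clock: 48.8
tool_pos: [0.4248, -0.0874, 0.2903]
eef_rot: [0.249, 0.968, -0.001, -0.001]
contact_force: [1.3, -0.4, -0.6]
opening: 0.461
finger_force: 0.0
```

Call:
{"method": "steer_hand", "body": {
  "motion": "0.35,0,0,0,0,0,0.75;0.35,0,0,0,0,0,1.5;0.35,0,0,0,0,0,2.25;0.35,0,0,0,0,0,3;0.35,0,0,0,0,0,3.75;0.35,0,0,0,0,0,4.5;0.35,0,0,0,0,0,4.855;0.35,0,0,0,0,0,4.855;0.35,0,0,0,0,0,4.855"
}}

```text
clock: 49.7
tool_pos: [0.4272, -0.0885, 0.2891]
eef_rot: [0.67, 0.742, -0.0, -0.0]
contact_force: [0.3, -0.3, 0.6]
opening: 0.35
finger_force: 0.0
```

Run:
```python
from h import *
tool((.6885,-.05,.315));t=r.snapshot("top");s=r.snapshot("scene")
a=cv2.resize(t[140:310,350:500,::-1],(400,453));b=cv2.resize(s[130:300,290:440,::-1],(400,453))
cv2.imwrite("pics/t8.png",np.hstack([a,b]))
```

```text
t 49.7 pos [ 0.4272 -0.0885  0.2891] zaxis [-0. -0. -1.] yaxis [ 0.995  0.101 -0.   ] F [ 0.3 -0.3  0.6] op 0.35
d tool [ 0.0118  0.2638 -0.026 ]
```

View pics/t8.png

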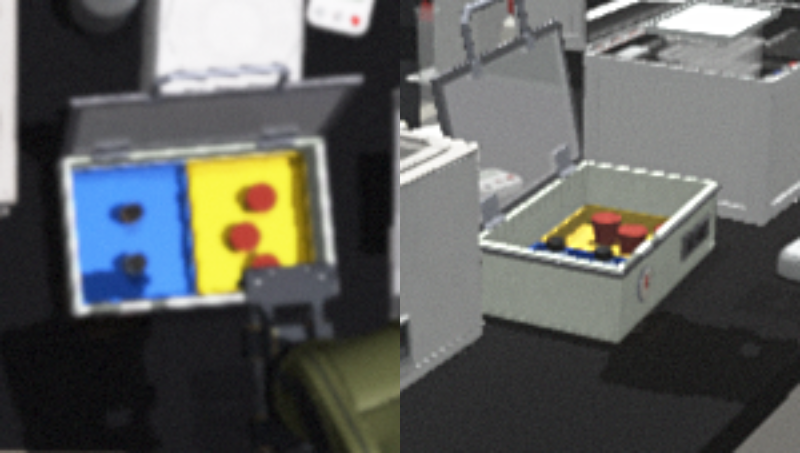

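The panels show two vials standing in the blue tray, and the three stoppers in the yellow tray with the third partly hidden by the arm. The lid is still open. Now I'll regrip the bar.

Converted, 0.05 m is 2, 0.262 m is 10.48.

Call:
{"method": "steer_hand", "body": {
  "motion": "0.35,0,0,-1.6,0,0,0;0.35,0.48,2,-1.6,0,0,0;0.35,0.48,4,-1.6,0,0,0;0.35,0.48,6,-1.6,0,0,0;0.35,0.48,8,-1.6,0,0,0;0.35,0.48,9.6,-1.6,0,0,0;0.35,0.48,10.48,-1.6,0,0,0;0.35,0.48,10.48,-1.6,0,0,0;0.35,0.48,10.48,-1.6,0,0,0;0.35,0.48,10.48,-1.6,0,0,0"
}}

```text
clock: 50.8
tool_pos: [0.6857, -0.0512, 0.3292]
eef_rot: [0.671, 0.741, -0.001, -0.0]
contact_force: [0.1, 0.1, 0.7]
opening: 0.351
finger_force: 0.0
```

Run:
```python
from h import *
tool((.6885,-.05,.2494))
```

```text
t 50.8 pos [ 0.6857 -0.0512  0.3292] zaxis [-0.001 -0.001 -1.   ] yaxis [ 0.995  0.099 -0.001] F [0.1 0.1 0.7] op 0.351
d tool [0.001  0.0029 0.0798]
```

Call:
{"method": "steer_hand", "body": {
  "motion": "0.35,0,0.12,0,0,0,0;0.35,0,0.12,1.2,0,0,0;0.35,0,0.12,2.2,0,0,0;0.35,0,0.12,2.88,0,0,0;0.35,0,0.12,3.2,0,0,0;0.35,0,0.12,3.2,0,0,0;0,0,0.12,3.2,0,0,0;0,0,0.12,3.2,0,0,0;0,0,0.12,3.2,0,0,0;0,0,0.12,3.2,0,0,0",
  "force": 12
}}

```text
clock: 51.8
tool_pos: [0.6901, -0.0503, 0.2501]
eef_rot: [0.671, 0.741, 0.0, 0.0]
contact_force: [-1.1, -0.0, 2.2]
opening: 0.095
finger_force: 12.0
```

Run:
```python
from h import *
tool()
f=lambda a:(-.197*np.cos(a)+.003*np.sin(a),.197*np.sin(a)+.003*np.cos(a))
for a0,L in((1.78,[1.7,1.6,1.5,1.4,1.3,1.2,1.1,1,.9,.8]),(.8,[.7,.6,.5,.4,.3,.2,.1,.05,0,-.01])):
    for a in L: print(a,(np.round(f(a)[0]-f(a0)[0],3)),np.round(-(f(a)[1]-f(a0)[1]),3))
```

```text
t 51.8 pos [ 0.6901 -0.0503  0.2501] zaxis [ 0.001 -0.    -1.   ] yaxis [0.995 0.099 0.001] F [-1.1 -0.   2.2] op 0.095
1.7 -0.015 -0.003
1.6 -0.035 -0.005
1.5 -0.055 -0.005
1.4 -0.074 -0.003
1.3 -0.094 0.001
1.2 -0.112 0.007
1.1 -0.131 0.015
1 -0.148 0.025
0.9 -0.164 0.036
0.8 -0.179 0.049
0.7 -0.014 0.014
0.6 -0.026 0.03
0.5 -0.036 0.046
0.4 -0.045 0.064
0.3 -0.052 0.082
0.2 -0.057 0.101
0.1 -0.061 0.121
0.05 -0.062 0.131
0 -0.062 0.14
-0.01 -0.062 0.142
```

Converted, -0.179 m is -7.16, -0.164 m is -6.56.

Call:
{"method": "steer_hand", "body": {
  "motion": "0,0,-0.6,-0.12,0,0,0;0,0,-1.4,-0.2,0,0,0;0,0,-2.2,-0.2,0,0,0;0,0,-2.96,-0.12,0,0,0;0,0,-3.76,0.04,0,0,0;0,0,-4.48,0.28,0,0,0;0,0,-5.24,0.6,0,0,0;0,0,-5.92,1,0,0,0;0,0,-6.56,1.44,0,0,0;0,0,-7.16,1.96,0,0,0"
}}

```text
clock: 52.8
tool_pos: [0.5118, -0.0688, 0.2008]
eef_rot: [0.671, 0.741, 0.0, 0.001]
contact_force: [1.6, -1.8, -0.3]
opening: 0.095
finger_force: 12.0
```

Call:
{"method": "steer_hand", "body": {
  "motion": "0,0,-0.56,0.56,0,0,0;0,0,-1.04,1.2,0,0,0;0,0,-1.44,1.84,0,0,0;0,0,-1.8,2.56,0,0,0;0,0,-2.08,3.28,0,0,0;0,0,-2.28,4,0,0,0;0,0,-2.44,4.8,0,0,0;0,0,-2.48,5.2,0,0,0;0,0,-2.48,5.52,0,0,0;0,0,-2.48,5.6,0,0,0"
}}

```text
clock: 53.8
tool_pos: [0.4499, -0.075, 0.0597]
eef_rot: [0.671, 0.741, -0.001, 0.0]
contact_force: [-1.0, -2.4, 1.1]
opening: 0.095
finger_force: 12.0
```

```bash
python3 -c "
from h import *
tool((.449,-.0755,.0605))"
```

```text
t 53.8 pos [ 0.4499 -0.075   0.0597] zaxis [-0.001 -0.002 -1.   ] yaxis [ 0.995  0.099 -0.001] F [-1.  -2.4  1.1] op 0.095
d tool [-0.0004 -0.0009 -0.0008]
```

Converted, 0.005 m is 0.2, 0.003 m is 0.12.

Call:
{"method": "steer_hand", "body": {
  "motion": "0,0,0,0.12,0,0,0;0,0,0,0.2,0,0,0;0,0,0,0.2,0,0,0;0,0,0,0.2,0,0,0"
}}

```text
clock: 54.2
tool_pos: [0.4498, -0.0748, 0.0558]
eef_rot: [0.671, 0.741, -0.0, 0.0]
contact_force: [-2.8, -1.2, 6.1]
opening: 0.088
finger_force: 11.4
```

```bash
python3 -c "
from h import *
tool()"
```

```text
t 54.2 pos [ 0.4498 -0.0748  0.0558] zaxis [ 0.    -0.001 -1.   ] yaxis [0.995 0.098 0.   ] F [-2.8 -1.2  6.1] op 0.088
```

Converted, 0.004 m is 0.16, 0.002 m is 0.08.

Call:
{"method": "steer_hand", "body": {
  "motion": "0,0,0,0.08,0,0,0;0,0,0,0.16,0,0,0;0,0,0,0.16,0,0,0;0,0,0,0.16,0,0,0",
  "force": 20
}}

```text
clock: 54.6
tool_pos: [0.4498, -0.0747, 0.0525]
eef_rot: [0.671, 0.741, -0.0, 0.001]
contact_force: [-4.6, -1.6, 16.0]
opening: 0.078
finger_force: 18.5
```

```bash
python3 -c "
from h import *
tool()"
```

```text
t 54.6 pos [ 0.4498 -0.0747  0.0525] zaxis [ 0.001 -0.001 -1.   ] yaxis [0.995 0.099 0.001] F [-4.6 -1.6 16. ] op 0.078
```

The fingers are slipping down the bar, so the lid is on its stop. I'll release, retreat and check.

Converted, -0.07 m is -2.8, -0.03 m is -1.2.

Call:
{"method": "steer_hand", "body": {
  "motion": "0.35,0,0,0,0,0,0;0.35,0,0,0,0,0,0;0.35,0,0,0,0,0,0;0.35,0,0,-1.2,0,0,0;0.35,0,0,-2.8,0,0,0;0.0,0,0,-2.8,0,0,0;0,0,0,-2.8,0,0,0;0,0,0,-2.8,0,0,0;0,0,0,-2.8,0,0,0;0,0,0,-2.8,0,0,0"
}}

```text
clock: 55.6
tool_pos: [0.4496, -0.0742, 0.1203]
eef_rot: [0.671, 0.741, -0.001, -0.001]
contact_force: [-0.5, 0.3, 0.6]
opening: 0.005
finger_force: 0.0
```

```bash
python3 -c "
from h import *
tool((.4498,-.0747,.078))"
```

```text
t 55.6 pos [ 0.4496 -0.0742  0.1203] zaxis [-0.002 -0.    -1.   ] yaxis [ 0.995  0.099 -0.002] F [-0.5  0.3  0.6] op 0.005
d tool [-0.0006  0.0002  0.0423]
```

Converted, 0.042 m is 1.68, 0.041 m is 1.64.

Call:
{"method": "steer_hand", "body": {
  "motion": "0,0,0,0.8,0,0,0;0,0,0,1.2,0,0,0;0,0,0,1.44,0,0,0;0,0,0,1.56,0,0,0;0,0,0,1.64,0,0,0;0,0,0,1.68,0,0,0;0,0,0,1.68,0,0,0"
}}

```text
clock: 56.3
tool_pos: [0.4501, -0.0742, 0.0797]
eef_rot: [0.671, 0.741, 0.0, 0.0]
contact_force: [-1.6, 0.4, 4.0]
opening: 0.008
finger_force: 2.2
```

Call:
{"method": "steer_hand", "body": {
  "motion": "0,0,0,0.04,0,0,0;0,0,0,0.08,0,0,0;0,0,0,0.08,0,0,0"
}}

```text
clock: 56.6
tool_pos: [0.4501, -0.0742, 0.0791]
eef_rot: [0.671, 0.741, 0.0, 0.001]
contact_force: [-3.9, 1.3, 23.9]
opening: 0.006
finger_force: 11.5
```

Contact is at 79 mm and stiff: the bar top of a shut lid sits at 79.5 mm. I'll retreat and take a final look.

Converted, -0.2 m is -8, -0.18 m is -7.2.

Call:
{"method": "steer_hand", "body": {
  "motion": "0,0,0,-1.2,0,0,0;0,0,0,-3.2,0,0,0;0,0,0,-5.2,0,0,0;0,0,0,-7.2,0,0,0;0,-2,-1.2,-8,0,0,0;0,-4,-2,-8,0,0,0;0,-6,-2.4,-8,0,0,0;0,-6,-2.4,-8,0,0,0;0,-6,-2.4,-8,0,0,0"
}}

```text
clock: 57.5
tool_pos: [0.4039, -0.2326, 0.277]
eef_rot: [0.674, 0.739, -0.001, 0.0]
contact_force: [0.0, -0.0, 0.1]
opening: 0.007
finger_force: 0.0
```

Run:
```python
from h import *
tool();t=r.snapshot("top");s=r.snapshot("scene")
a=cv2.resize(t[150:320,170:520,::-1],(700,340));b=cv2.resize(s[150:350,250:520,::-1],(340,252))
b=np.hstack([b,cv2.resize(s[250:400,150:350,::-1],(360,252))])
cv2.imwrite("pics/t9.png",np.vstack([a,b]))
```

```text
t 57.5 pos [ 0.4039 -0.2326  0.277 ] zaxis [-0.    -0.001 -1.   ] yaxis [ 0.996  0.092 -0.001] F [ 0.  -0.   0.1] op 0.007
```

View pics/t9.png

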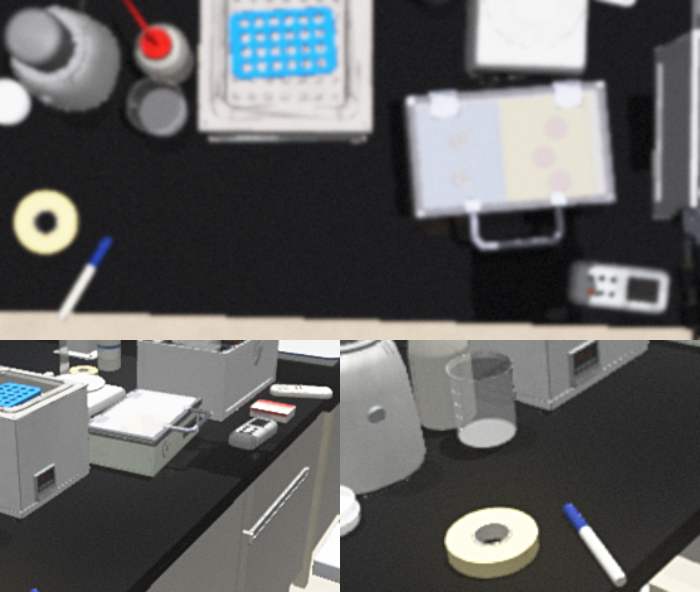

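The lid is shut at (510,150) with two vials and three stoppers visible through it. The meter and carton lie flat, and the tape, marker, beaker and bottle have not moved.

```bash
python3 -c "
from plant import r
print(r.finish_job())"
```

```text
the job is handed in; nothing more can be done
None
```

The job is done and handed in at about 57 s: meter and carton laid flat on the worktop, both vials put in the blue tray and all three stoppers in the yellow, the lid fully shut, and the other things left untouched.

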